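# Gauging the washing-sink rim with radius leaves

### The job

Gauge the granite-look sink rim with the plywood radius leaves hanging in the rack. First take the leaf whose hollow fits the rounded front edge of the rim and hold it lightly against that edge for a good second, square across it and leaning halfway between the rim's top and front face, so that it sits all along its curve without rocking; then put it in the upper tier of the white basket. Then do the same with the leaf whose round nose fits the hollow corner at the foot of the rim's upstand and put it in the same tier, leaving the two leaves that do not fit hanging in the rack and everything else where it is.

Things in the scene. Friction and masses are not known exactly. Their poses are not given: they have to be found in the camera images.
- leaf_hollow_wide: plywood radius leaf, 12 mm thick (x), 110 mm long (z). Origin: mid underside of its cross-bar, 56 mm wide (y), 14 mm high; above it a grip tab 30 mm wide, z=+14 to +50 mm; below it the shank to the working end at z=-60 mm. About 60 g. Hangs upright in the rack. Shank 42 mm wide, end cut with a shallow hollow of 24 mm radius (34 mm wide, 7 deep): fits the front edge.
- leaf_hollow_wide_centre (a point): centre of the 24 mm hollow's arc, on the leaf's centre line at z=-77 mm in the leaf's frame (17 mm beyond the working end)
- leaf_nose_wide: plywood radius leaf, 12 mm thick (x), 110 mm long (z). Origin: mid underside of its cross-bar, 56 mm wide (y), 14 mm high; above it a grip tab 30 mm wide, z=+14 to +50 mm; below it the shank to the working end at z=-60 mm. About 60 g. Hangs upright in the rack. Shank 40 mm wide, end fully rounded, nose radius 20 mm: fits the cove.
- leaf_nose_wide_centre (a point): centre of the 20 mm nose's arc, on the leaf's centre line at z=-40 mm in the leaf's frame
- leaf_hollow_small: plywood radius leaf, 12 mm thick (x), 110 mm long (z). Origin: mid underside of its cross-bar, 56 mm wide (y), 14 mm high; above it a grip tab 30 mm wide, z=+14 to +50 mm; below it the shank to the working end at z=-60 mm. About 60 g. Hangs upright in the rack. Shank 42 mm wide, end with a narrow hollow of 11 mm radius (21 mm wide, 7 deep): does not fit.
- leaf_nose_small: plywood radius leaf, 12 mm thick (x), 110 mm long (z). Origin: mid underside of its cross-bar, 56 mm wide (y), 14 mm high; above it a grip tab 30 mm wide, z=+14 to +50 mm; below it the shank to the working end at z=-60 mm. About 60 g. Hangs upright in the rack. Shank 22 mm wide, end a small nose of 11 mm radius: does not fit.
- rim: speckled stone-look sink rim, fixed, 175 mm deep (x), 200 wide (y); origin centre of underside, z up. Its front face (x=+85 mm) looks to +x, away from the robot; from there a rounded edge of 24 mm radius along y, a flat tread 60 mm above the table, a hollow corner (cove) of 20 mm radius along y, and, nearest the robot, an upstand (face at x=-65, 25 thick) up to 105 mm.
- rim_edge (a point): middle of the axis of the rounded edge, in rim frame x=+61, y=0, z=+36 mm. The leaf fits with its hollow's centre on this axis (a line along rim y, up to 100 mm from the middle), its x axis along rim y and its z axis pointing midway (45 degrees) between rim +x and +z: fingers pointing down and back towards the robot.
- rim_cove (a point): middle of the axis of the cove, in the rim's frame x=-45, y=0, z=+80 mm; the leaf fits when its nose's centre is on this axis, with the same 45-degree lean as for the front edge. On either curve a leaf pushed in d mm to one side of the middle meets one flank and stops about d mm short
- rack: wooden rack, fixed, 70 (x) by 262 mm (y), origin centre of underside; on either side of the rim. Five posts 14 mm wide, 75 high, 60 apart carry the four leaves by their cross-bars (leaf origins 75 mm above the table) in any order at x=0, y=-90, -30, 30, 90 mm, axes parallel to the rack's, in 15 mm slots between 10 mm teeth. Lift a leaf 75 mm or more to clear the posts.
- basket: white plastic two-tier basket, fixed, 200 mm (x) by 240 mm (y), origin at the centre of its underside. Upper tier: open tray with 4 mm walls, inner floor about 115 mm above the table, rim 160 mm above it. Stands on the other side of the rim from the rack.
- dustpan: green dustpan 200 mm by 200 mm, 50 mm high, origin 20 mm behind its open lip, handle along its +x; leave alone
- strainer: stainless tea strainer, bowl 68 mm across, 30 mm high, handle 115 mm along its +x; leave alone
- clothespin: black clothespin 75 mm long, 11 mm high; leave alone
- flowerpot: empty flowerpot, 116 mm across, 105 mm high; leave alone
- soap: bar of laundry soap 85 by 55 by 28 mm; leave alone
- scrub_brush: wooden scrubbing brush 130 mm long (y), 45 mm wide, 36 mm high; leave alone
There are look-alikes about, which are no part of the job. What is shaped like the leaf_nose_wide but pink is not meant.

How it is judged:
On the way, in this order (a step that is already met when the one before it is completed fails the run):
1. the leaf with the wide hollow is held seated on the rounded front edge (x of leaf_hollow_wide_centre in the frame of rim_edge between -0.004 and 0.004 m and z of leaf_hollow_wide_centre in the frame of rim_edge between -0.004 and 0.004 m and y of leaf_hollow_wide_centre in the frame of rim_edge between -0.1 and 0.1 m and angle between the x axis of leaf_hollow_wide and the y axis of rim, either way round below 0.14 rad and angle between leaf_hollow_wide's own z axis and vertical between 0.55 and 1.02 rad and contact force between leaf_hollow_wide and rim between 0.3 and 30 N), for 0.5 s.
2. that leaf is left in the basket's upper tier (x of leaf_hollow_wide in the frame of basket between -0.1 and 0.1 m and y of leaf_hollow_wide in the frame of basket between -0.12 and 0.12 m and z of leaf_hollow_wide in the frame of basket between 0.105 and 0.2 m and contact force between the fingers and leaf_hollow_wide below 0.1 N and linear speed of leaf_hollow_wide below 0.05 m/s), for 0.2 s.
3. the leaf with the wide nose is held seated in the cove (x of leaf_nose_wide_centre in the frame of rim_cove between -0.004 and 0.004 m and z of leaf_nose_wide_centre in the frame of rim_cove between -0.004 and 0.004 m and y of leaf_nose_wide_centre in the frame of rim_cove between -0.1 and 0.1 m and angle between the x axis of leaf_nose_wide and the y axis of rim, either way round below 0.14 rad and angle between leaf_nose_wide's own z axis and vertical between 0.55 and 1.02 rad and contact force between leaf_nose_wide and rim between 0.3 and 30 N), for 0.5 s.
4. that leaf is left in the basket's upper tier (x of leaf_nose_wide in the frame of basket between -0.1 and 0.1 m and y of leaf_nose_wide in the frame of basket between -0.12 and 0.12 m and z of leaf_nose_wide in the frame of basket between 0.105 and 0.2 m and contact force between the fingers and leaf_nose_wide below 0.1 N and linear speed of leaf_nose_wide below 0.05 m/s), for 0.2 s.
At the end, for the whole second after the job is handed in: Both fitting leaves are released and at rest in the basket's upper tier (origin within its outline, 105 to 200 mm above its foot); the other two still hang within 15 mm of where they hung. Each seated 0.5 s: within 4 mm of the curve's axis, square within 8 degrees, leaning 32 to 58, at 0.3 to 30 N (all of step 2 and all of step 4 and distance of each of leaf_hollow_small, leaf_nose_small from where it was at the start of the episode below 0.015 m and linear speed of each of leaf_hollow_small, leaf_nose_small below 0.05 m/s); the robot touches nothing.
It fails at once if a leaf that does not fit is taken or knocked out of the rack (distance of any of leaf_hollow_small, leaf_nose_small from where it was at the start of the episode above 0.025 m).
It fails at once if a leaf is rammed against the rim (over 50 N) (contact force between any of leaf_hollow_wide, leaf_nose_wide and rim above 50 N).
It fails at once if a bystander is pushed more than 40 mm (distance of any of dustpan, strainer, clothespin, flowerpot, soap, scrub_brush from where it was at the start of the episode above 0.04 m).
It also fails if it takes over 72 s, if anything falls off the work surface, if the arm or the gripper's body presses on something with over 40 N, if the wrist force passes 120 N, or if a joint passes its speed limit or range.

### The arm

A 6-joint arm with a two-finger parallel gripper is mounted at the origin on the work surface. World frame = base frame: x ahead of the robot, y to its left, z up, the work surface at z = 0. Lengths are in m, angles in rad, forces in N, time in s.
With the tool pointing down it reaches from about 0.35 to 0.775 m from the base axis. Payload 7.3 kg.
Tool frame: the origin (TCP) lies midway between the tips of the shut fingers; the grasp point (between the pads) lies 19 mm behind it (robot.tcp_to_grasp is the distance from the TCP to the grasp point, in m); x points along the fingers, z is the direction in which the jaws open and shut, and the axes are right-handed (so a half turn about x gives the same grasp; the last joint's range is limited). The gripper opens to 92 mm and grips with 3 to 60 N. Pads are 19 mm wide; open, the fingers measure 130 mm over their backs; the gripper's body (75 mm by 190 mm) begins 47 mm behind the grasp point.
Start: joints at [-1.371, 0.342, 1.524, -0, 1.275, -0.146], TCP at [0.178, -0.494, 0.227] pointing down, gripper open.
Joint ranges: [-2.53, 2.53], [-0.77, 2.02], [0.04, 2.7], [-1, 4.14], [0.28, 2.66], [-3.11, 3.11]. Speed limits (rad/s): [2.57, 2.57, 3.14, 3.14, 3.14, 3.14].

### API

Orientations are given as [roll, pitch, yaw] about the fixed x, y, z axes, in that order (R = Rz(yaw) Ry(pitch) Rx(roll)).
In Python, from cell import robot gives the robot as it stands.
- The arm moves only by the tool move_arm, never from a script. Its argument "deltas" is a list of rows, each an object with "dp": the shift along the tool's x, y, z in m, a list of three; "turn": the turn, a rotation vector about the tool's x, y, z in degrees, a list of three. A call has 1 to 10 rows; each row is the pose to reach, as a shift and turn from the pose commanded when the call began, along the tool's axes at that moment; what a row does not reach only later rows make up. A row lasts 1/10 s, in which the tool goes at most 50 mm and 8.59 degrees, less where a joint would pass 70% of its speed; a pose out of reach is approached as far as the arm can. A call with a gripper value outside its range is refused whole. "hand" is the finger opening in m, from 0 to 0.0918, set as the call begins (left out, the last holds). The fingers move at their own pace and stop on an object; "squeeze" is the grip in N (left out, the last holds). Time passes only in rows, so rows that repeat a pose let the fingers close. It gives the time, the measured TCP pose, the force and the opening at its end, in the units of the state.
- robot.observe(): the state, without advancing time (a new reading comes with each control period).
- robot.read_camera(name): name is "scene" or "side" or "wrist"; returns (picture, depth): 400x640x3 uint8, red, green, blue; 400x640 float32, m along the optical axis (not along the pixel's ray), 0 where there is no reading.
- robot.camera_info(name): a dict with "fx", "fy", "cx", "cy" (pixels), "R" (3x3) and "t" (3): a world point X has camera coordinates R X + t. Camera axes: x right, y down, z forward; pixel columns grow to the right and rows downward; lengths in m; the calibration is good to about 2 mm. A picture is of the moment at which its call begins: read the wrist's pose just before it. camera_info takes no time and is no camera call; for the wrist camera it gives the pose at the moment of the call.
- robot.hand_in(): hands the job in, once; it reports no verdict.
The state is a dict: "time": time; "qpos": joint angles; "qvel": joint speeds; "joint_efforts": joint torques, N m; "tool_pos": TCP position; "tool_rot": TCP orientation; "contact_force": force on the tool from outside, world axes, zero at the start; "torque": the same for the moment, N m; "opening": finger opening in m.
Only numpy, scipy, OpenCV 4.12 (cv2) and the standard library are available. Lean on these libraries where they do the work, as an engineer would, in place of code of your own. Each camera call takes 0.05 s, during which the arm holds its last target.

## Working session

There is one attempt and no reset: what is moved stays moved. The work goes in short steps, Python scripts to look and compute and a tool call to move; the robot and the scene stay as the last step left them, time stands still between calls to the robot, and variables do not carry over. Pictures are saved under pics/ and viewed, and the job is handed in when it is done.

Besides the shell and the picture viewer there is one more tool, called after "Call:" by a JSON object that holds its "fn" and its "kwargs", one argument or row to a line. move_arm: Moves the arm, as the interface text tells. Its arguments: {"type":"object","properties":{"deltas":{"type":"array"},"hand":{"type":"number"},"squeeze":{"type":"number"}},"required":["deltas"]}

```bash
ls; mkdir -p pics; python3 - <<'E'
from cell import robot
import cv2,numpy as np
print(robot.observe())
for n in ["scene","side"]:
    p,d=robot.read_camera(n); i=robot.camera_info(n)
    cv2.imwrite(f"pics/{n}0.png",p[:,:,::-1]); np.savez(f"{n}0.npz",p=p,d=d,**i)
    print(n,i)
E
```

```text
pics
{'time': 0.0, 'qpos': array([-1.37098117e+00,  3.42733170e-01,  1.52506613e+00, -5.43678242e-06,
        1.27540575e+00, -1.45955274e-01]), 'qvel': array([-0.00058082, -0.00033162, -0.00085228, -0.00161243,  0.00202481,
       -0.00042607]), 'joint_efforts': array([-2.46486015e-03, -4.31256795e+01, -2.44222176e+01,  7.16584828e-02,
        5.60771464e-02, -1.44944620e-04]), 'tool_pos': array([ 0.17788843, -0.49348377,  0.22602241]), 'tool_rot': array([2.99886161, 1.56918393, 1.77383731]), 'contact_force': array([ 0.28174838, -1.03924404,  0.05986438]), 'torque': array([ 0.02046771,  0.01606892, -0.00771513]), 'opening': 0.09161550969027199}
scene {'fx': 447.8851251202412, 'fy': 447.8851251202412, 'cx': 315.8594332847242, 'cy': 193.50661114608147, 'R': array([[-0.20670788,  0.97839759, -0.00316206],
       [ 0.80197999,  0.16758277, -0.57336211],
       [-0.5604462 , -0.12105438, -0.81929598]]), 't': array([ 0.12490224, -0.41721916,  1.47096805])}
side {'fx': 469.0139597331889, 'fy': 469.0139597331889, 'cx': 324.6929401643227, 'cy': 192.98041781991986, 'R': array([[-0.79507665, -0.60636669, -0.01313607],
       [-0.32885824,  0.44919967, -0.83070568],
       [ 0.50961297, -0.65615478, -0.55655685]]), 't': array([0.44142849, 0.2431986 , 1.16353603])}
```

View pics/scene0.png

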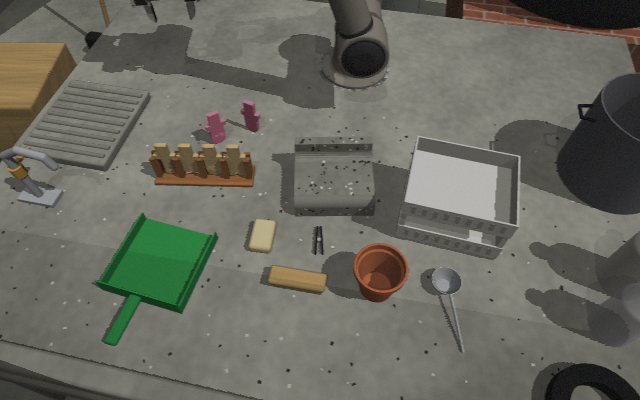

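View pics/side0.png

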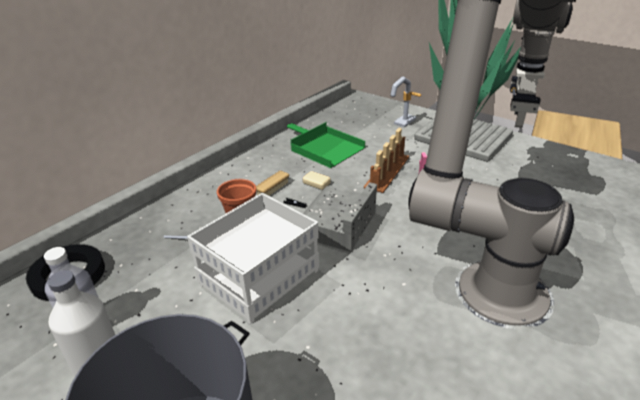

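The scene camera shows the rack at about (203,168) holding four plywood leaves, with the rim at (334,178) and the basket at (460,190). Two pink look-alikes stand at (215,127) and (250,116). Next I'll enlarge the rack and compute the point clouds.

```bash
cat > h.py <<'E'
import numpy as np,cv2
def cloud(n):
    z=np.load(n); d=z['d'].astype(float); v,u=np.mgrid[:d.shape[0],:d.shape[1]]
    c=np.stack([(u-z['cx'])/z['fx']*d,(v-z['cy'])/z['fy']*d,d],-1)
    X=(c-z['t'])@z['R']; X[d==0]=np.nan
    return z['p'],X
E
python3 - <<'E'
from h import *
p,X=cloud('scene0.npz')
c=p[130:200,140:265,::-1]; cv2.imwrite('pics/rack0.png',cv2.resize(c,None,fx=6,fy=6,interpolation=cv2.INTER_CUBIC))
def show(name,u0,u1,v0,v1,z0,z1):
    Y=X[v0:v1,u0:u1].reshape(-1,3); m=(Y[:,2]>z0)&(Y[:,2]<z1); Y=Y[m]
    r=cv2.minAreaRect(Y[:,:2].astype(np.float32)); print(name,len(Y),np.round(r[0],4),np.round(r[1],4),round(r[2],2),'z',np.round(np.percentile(Y[:,2],[5,50,95]),4))
show('table',180,240,200,230,-.1,.1)
show('rim up',280,390,130,225,.095,.115)
show('rim tread',280,390,130,225,.050,.066)
show('basket rim',395,530,130,265,.150,.17)
show('basket all',395,530,130,265,.08,.17)
show('rack base',145,262,140,195,.008,.03)
show('leaf tops',145,262,135,190,.115,.14)
show('posts',145,262,135,190,.06,.08)
E
```

```text
table 1794 [ 0.6417 -0.2719] [0.0945 0.161 ] 13.21 z [-0.0032 -0.0002  0.0029]
rim up 758 [0.423  0.0061] [0.031  0.1987] 13.1 z [0.097  0.1042 0.107 ]
rim tread 3754 [0.5079 0.0248] [0.1498 0.2   ] 12.39 z [0.0544 0.0597 0.0633]
basket rim 1268 [0.523  0.3233] [0.2413 0.2064] 86.54 z [0.151  0.158  0.1614]
basket all 9375 [0.5804 0.3197] [0.2416 0.3213] 86.54 z [0.111  0.1151 0.1589]
rack base 1122 [ 0.4869 -0.3288] [0.1571 0.2605] 10.21 z [0.0083 0.0109 0.0274]
leaf tops 316 [ 0.5268 -0.3228] [0.0186 0.2109] 9.8 z [0.1157 0.1236 0.1269]
posts 503 [ 0.5307 -0.3217] [0.035  0.2551] 11.69 z [0.0613 0.0708 0.079 ]
```

View pics/rack0.png

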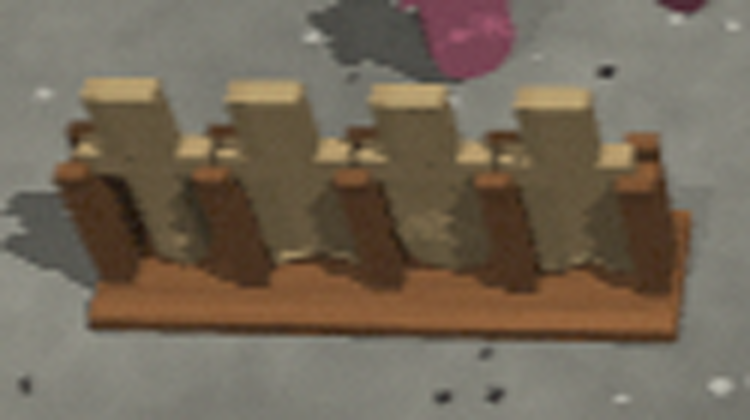

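```bash
python3 - <<'E'
from cell import robot
import cv2,numpy as np
from scipy.spatial.transform import Rotation as R
o=robot.observe(); i=robot.camera_info("wrist"); p,d=robot.read_camera("wrist")
cv2.imwrite("pics/wrist0.png",p[:,:,::-1])
T=R.from_euler('xyz',o['tool_rot']).as_matrix(); print(np.round(T,3))
C=-i['R'].T@i['t']; print('cam in tool',np.round(T.T@(C-o['tool_pos']),4)); print('cam axes in tool (cols)',np.round(T.T@i['R'].T,3)); print(i['fx'],i['cx'],i['cy'],robot.tcp_to_grasp)
E
```

```text
[[-0.     0.941  0.339]
 [ 0.001  0.339 -0.941]
 [-1.     0.    -0.001]]
cam in tool [-1.576e-01  7.160e-02  1.000e-04]
cam axes in tool (cols) [[ 0.001 -0.267  0.964]
 [-0.    -0.964 -0.267]
 [ 1.     0.    -0.001]]
283.6819706918746 315.5223572754051 203.1693946695636 0.0188
```

View pics/wrist0.png

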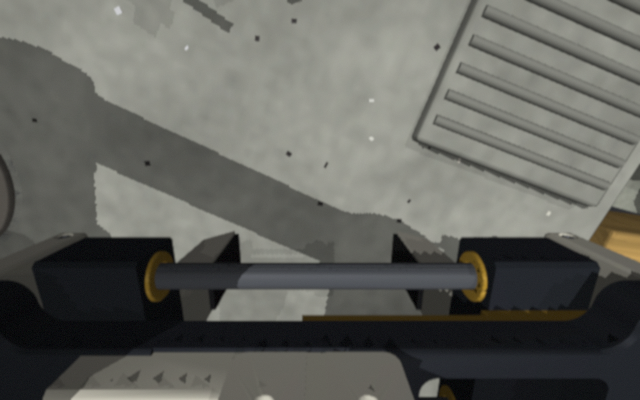

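```bash
cat >> h.py <<'E'
from scipy.spatial.transform import Rotation as R
def plan(pos,xt,zt):
    """target: TCP pos, tool x dir, tool z(jaw) dir -> dp,turn in current tool axes"""
    from cell import robot
    o=robot.observe(); T=R.from_euler('xyz',o['tool_rot']); p=np.array(o['tool_pos'])
    x=np.array(xt,float);x/=np.linalg.norm(x); z=np.array(zt,float); z-=x*(x@z); z/=np.linalg.norm(z)
    M=R.from_matrix(np.stack([x,np.cross(z,x),z],1))
    dp=T.inv().apply(np.array(pos)-p); tv=np.degrees((T.inv()*M).as_rotvec())
    print('t',round(o['time'],2),'q',np.round(o['qpos'],3),'tcp',np.round(p,4),'F',np.round(o['contact_force'],2),'open',round(o['opening'],4))
    print('dp',np.round(dp,4).tolist(),'turn',np.round(tv,2).tolist())
def yawv(d): d=np.radians(d); return np.array([np.cos(d),np.sin(d),0]),np.array([-np.sin(d),np.cos(d),0])
E
python3 - <<'E'
from h import *
from scipy.optimize import least_squares
def rimres(pts,x,y,yaw,full=False):
    ex,ey=yawv(yaw); q=pts-np.array([x,y,0]); u=q@ex; w=pts[:,2]; v=q@ey
    # signed-ish dist to profile via dense polyline
    a=np.linspace(0,np.pi/2,40)
    cove=np.stack([-.045-.02*np.cos(a),.080-.02*np.sin(a)],1)
    edge=np.stack([.061+.024*np.sin(a),.036+.024*np.cos(a)],1)
    L=lambda p,q,n=60: np.linspace(p,q,n)
    P=np.vstack([L((-.09,0),(-.09,.105),40),L((-.09,.105),(-.065,.105),40),L((-.065,.105),(-.065,.08),30),cove,L((-.045,.06),(.061,.06),120),edge,L((.085,.036),(.085,0),40)])
    from scipy.spatial import cKDTree
    d,_=cKDTree(P).query(np.stack([u,w],1))
    dv=np.maximum(np.abs(v)-.1,0)
    return np.hypot(d,dv)
for n in ['scene0.npz','side0.npz']:
    p,X=cloud(n); Y=X.reshape(-1,3); Y=Y[np.isfinite(Y[:,0])]
    ex,ey=yawv(13); q=Y-np.array([.4985,.0236,0]); m=(abs(q@ex)<.1)&(abs(q@ey)<.112)&(Y[:,2]>.01)&(Y[:,2]<.12); Y=Y[m]
    f=lambda s: rimres(Y-[0,0,s[3]],*s[:3])
    s=least_squares(f,[.4985,.0236,13,0],loss='soft_l1',f_scale=.002,x_scale=[.01,.01,1,.01],diff_step=1e-4)
    print(n,len(Y),np.round(s.x,4),np.median(f(s.x)))
    # tabs
    Y=X.reshape(-1,3); Y=Y[np.isfinite(Y[:,0])]
    m=(np.abs(Y[:,0]-.527)<.06)&(np.abs(Y[:,1]+.325)<.14)&(Y[:,2]>.121)&(Y[:,2]<.135)
    t=Y[m]; r=cv2.minAreaRect(t[:,:2].astype(np.float32)); print('tabs',len(t),r, np.median(t[:,2]))
    ex,ey=yawv(10.5); s=(t-[.5268,-.3228,0])@ey; h=np.argsort(s); 
    for k in [-.09,-.03,.03,.09]:
        g=t[abs(s-k)<.022]; 
        if len(g): print(k,len(g),np.round((g.min(0)+g.max(0))/2,4),np.round(g.mean(0),4))
E
```

```text
scene0.npz 6045 [ 4.98500e-01  2.27000e-02  1.24758e+01 -2.00000e-04] 0.0011500069357120554
tabs 220 ((0.5267520546913147, -0.32277095317840576), (0.018569208681583405, 0.21088692545890808), 9.804015159606934) 0.12454386548807739
-0.09 54 [ 0.5434 -0.4116  0.1244] [ 0.5439 -0.4107  0.1246]
-0.03 55 [ 0.5335 -0.352   0.1253] [ 0.5337 -0.3523  0.1246]
0.03 55 [ 0.5225 -0.2922  0.1243] [ 0.523  -0.2917  0.1246]
0.09 56 [ 0.5118 -0.2333  0.1249] [ 0.5124 -0.234   0.1245]
side0.npz 3085 [ 4.98300e-01  2.53000e-02  1.18932e+01 -3.00000e-04] 0.0014072601375910026
tabs 94 ((0.5256670713424683, -0.3215957581996918), (0.014446558430790901, 0.21900254487991333), 9.680012702941895) 0.12500036791203628
-0.09 19 [ 0.5401 -0.412   0.126 ] [ 0.5405 -0.4067  0.1254]
-0.03 23 [ 0.532  -0.3479  0.1243] [ 0.5307 -0.3487  0.1247]
0.03 25 [ 0.5181 -0.2911  0.125 ] [ 0.5195 -0.2886  0.1243]
0.09 25 [ 0.509  -0.2302  0.1248] [ 0.5089 -0.229   0.1246]
```

```bash
python3 - <<'E'
from h import *
ex,ey=yawv(10)
xt=-np.sin(np.radians(30))*ex-np.cos(np.radians(30))*np.array([0,0,1])
plan(np.array([.526,-.3225,.22])+.12*ex,xt,-ey)
E
```

```text
t 0.15 q [-1.371  0.343  1.525 -0.     1.275 -0.146] tcp [ 0.1779 -0.4936  0.2262] F [-0.53 -0.07  0.37] open 0.0918
dp [0.0063, 0.5037, -0.0226] turn [9.6, 2.5, -29.93]
```

Call:
{"fn": "move_arm", "kwargs": {
  "deltas": [
    {"dp": [0,0.05,0],"turn": [1,0,-3]},
    {"dp": [0,0.1,0],"turn": [2,0,-6]},
    {"dp": [0,0.15,0],"turn": [3,1,-9]},
    {"dp": [0,0.2,-0.01],"turn": [4,1,-12]},
    {"dp": [0,0.25,-0.01],"turn": [5,1,-15]},
    {"dp": [0,0.3,-0.01],"turn": [6,1,-18]},
    {"dp": [0,0.35,-0.02],"turn": [7,2,-21]},
    {"dp": [0,0.4,-0.02],"turn": [8,2,-24]},
    {"dp": [0,0.45,-0.02],"turn": [9,2,-27]},
    {"dp": [0.006,0.504,-0.023],"turn": [10,2.5,-30]}
  ]
}}

```text
time: 1.15
tool_pos: [0.6176, -0.316, 0.225]
tool_rot: [-1.564, 1.069, -2.953]
contact_force: [1.8, -1.9, 0.9]
opening: 0.0918
```

Call:
{"fn": "move_arm", "kwargs": {
  "deltas": [
    {"dp": [0,0,0],"turn": [0,0,0]},
    {"dp": [0,0,0],"turn": [0,0,0]}
  ]
}}

```text
time: 1.35
tool_pos: [0.6156, -0.3185, 0.2225]
tool_rot: [-1.568, 1.067, -2.958]
contact_force: [0.4, -0.5, -0.5]
opening: 0.0917
```

```bash
cat > look.py <<'E'
import sys
from cell import robot
import cv2,numpy as np
n=sys.argv[1]; i=robot.camera_info("wrist"); o=robot.observe(); p,d=robot.read_camera("wrist")
cv2.imwrite(f"pics/{n}.png",p[:,:,::-1]); np.savez(f"{n}.npz",p=p,d=d,**i)
print(o['time'],o['qpos'],o['tool_pos'],o['opening'],o['contact_force'])
E
python3 look.py w1
```

```text
1.35 [-0.45553781  1.03061255  0.37155743 -0.34602555  2.12794482  0.80793281] [ 0.61562552 -0.31848487  0.22250326] 0.09171916673183834 [ 0.36785294 -0.4721124  -0.47380608]
```

View pics/w1.png

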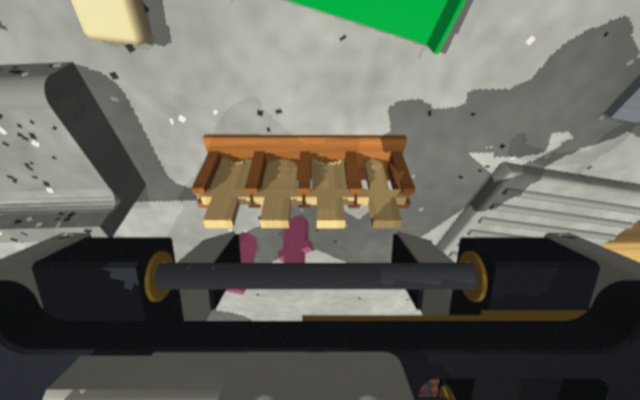

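```bash
python3 - <<'E'
import cv2
p=cv2.imread('pics/w1.png')[125:235,180:430]
cv2.imwrite('pics/w1c.png',cv2.resize(p,None,fx=3.2,fy=4.5,interpolation=cv2.INTER_CUBIC))
E
```

```text
(no output)
```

View pics/w1c.png

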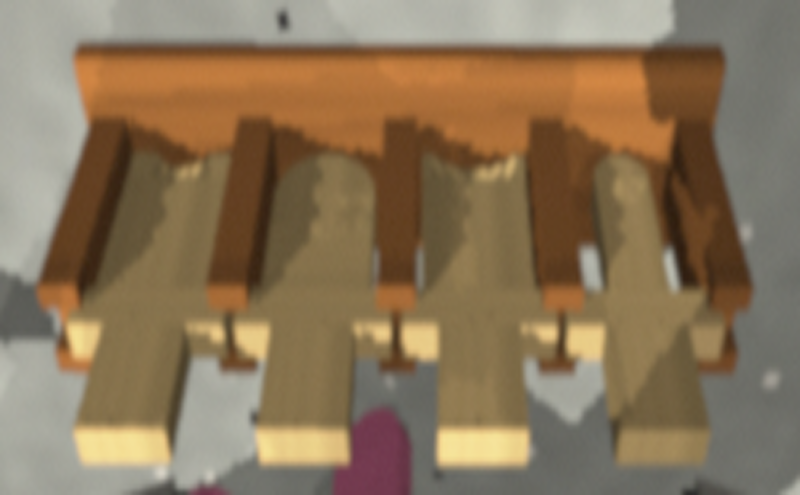

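Call:
{"fn": "move_arm", "kwargs": {
  "deltas": [
    {"dp": [0.03,0.006,-0.01],"turn": [0,0,0]},
    {"dp": [0.06,0.012,-0.02],"turn": [0,0,0]},
    {"dp": [0.09,0.018,-0.03],"turn": [0,0,0]},
    {"dp": [0.1,0.018,-0.03],"turn": [0,0,0]},
    {"dp": [0.1,0.018,-0.03],"turn": [0,0,0]}
  ]
}}

```text
time: 1.9
tool_pos: [0.5756, -0.296, 0.131]
tool_rot: [-1.564, 1.07, -2.958]
contact_force: [0.2, 0.1, 0.0]
opening: 0.0919
```

```bash
python3 look.py w2; python3 - <<'E'
import cv2
p=cv2.imread('pics/w2.png')[90:250,150:470]
cv2.imwrite('pics/w2c.png',cv2.resize(p,None,fx=2.5,fy=3.5,interpolation=cv2.INTER_CUBIC))
E
```

```text
1.9 [-0.45275041  0.92914917  0.82759043 -0.29678089  1.78990079  0.93578095] [ 0.57564823 -0.29603492  0.13098837] 0.09189566790418238 [0.24216441 0.05905535 0.02741073]
```

View pics/w2c.png

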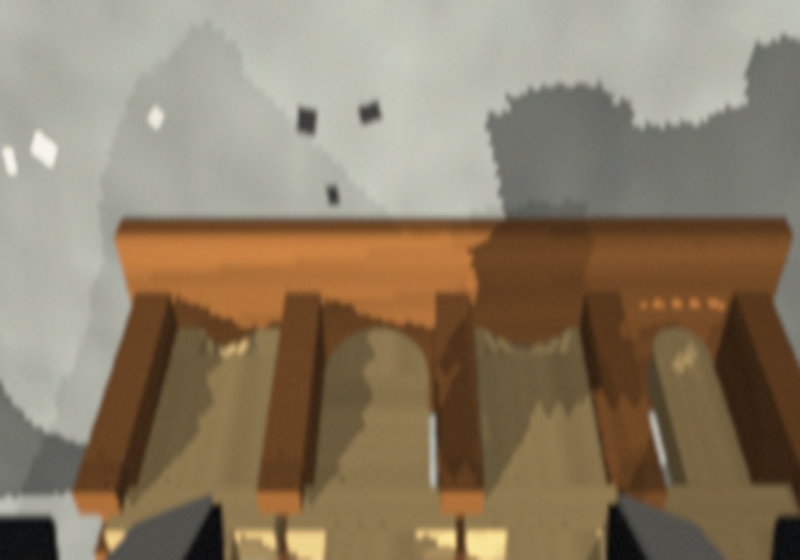

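```bash
python3 - <<'E'
import cv2,numpy as np
p=cv2.imread('pics/w2.png')
a=p[175:205,210:275];b=p[175:205,330:395]
f=lambda a:cv2.convertScaleAbs(cv2.resize(a,None,fx=12,fy=9,interpolation=cv2.INTER_CUBIC),alpha=1.5)
cv2.imwrite('pics/w2d.png',np.vstack([f(a),f(b)]))
E
```

```text
(no output)
```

View pics/w2d.png

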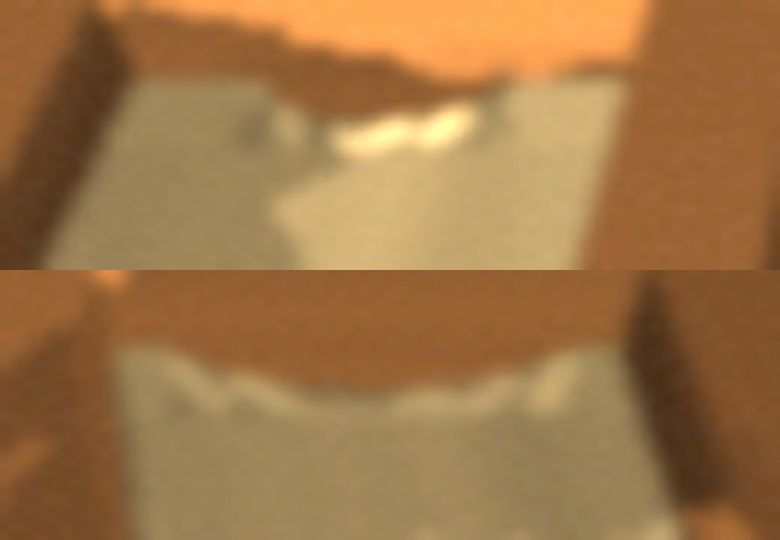

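```bash
python3 - <<'E'
from h import *
for n in ['scene0.npz','w1.npz']:
    p,X=cloud(n); P=p.astype(int)
    pk=(P[...,0]-P[...,1]>50)&(P[...,2]-P[...,1]>15); k,l,s,c=cv2.connectedComponentsWithStats(pk.astype(np.uint8))
    for i in range(1,k):
        if s[i,4]>60:
            q=X[l==i]; q=q[np.isfinite(q[:,0])]; print(n,'pink',c[i],np.round(q.min(0),3),np.round(q.max(0),3))
    Y=X.reshape(-1,3); Y=Y[np.isfinite(Y[:,0])]
    ex,ey=yawv(10.1); q=(Y-[.5265,-.3225,0]); u=q@ex; v=q@ey; 
    for k in [-.09,-.03,.03,.09]:
        m=(abs(u)<.02)&(abs(v-k)<.024)&(Y[:,2]>.118)&(Y[:,2]<.132)
        w=m&(abs(u)<.02)
        print(k,m.sum(),'u',np.round(np.percentile(u[w],[2,50,98]),4),'v',np.round(np.percentile(v[w],[2,98]).mean(),4),'z',np.round(np.percentile(Y[w,2],[50]),4))
E
```

```text
-0.09 70 u [-0.0052  0.0034  0.0087] v -0.0899 z [0.124]
-0.03 65 u [-0.0067  0.0035  0.0085] v -0.0295 z [0.1242]
0.03 66 u [-0.0049  0.0032  0.0077] v 0.0303 z [0.124]
0.09 66 u [-0.0056  0.0038  0.0079] v 0.09 z [0.1241]
w1.npz pink [294.64165733 241.61142217] [ 0.381 -0.349  0.003] [ 0.421 -0.303  0.093]
w1.npz pink [247.22371968 247.73854447] [ 0.338 -0.262  0.002] [ 0.347 -0.235  0.059]
-0.09 363 u [-0.0066  0.0027  0.0064] v -0.0877 z [0.1242]
-0.03 324 u [-0.005   0.0039  0.0063] v -0.028 z [0.1243]
0.03 336 u [-0.0055  0.0038  0.0065] v 0.0318 z [0.1244]
0.09 359 u [-0.0057  0.0032  0.0064] v 0.0915 z [0.1243]
```

```bash
python3 - <<'E'
from h import *
ex,ey=yawv(10.1)
plan([.5326,-.351,.16],[0,0,-1],ex)
E
```

```text
t 1.95 q [-0.452  0.929  0.823 -0.297  1.791  0.936] tcp [ 0.5769 -0.2964  0.1321] F [-0.31 -0.1   0.32] open 0.092
dp [0.0011, -0.06, 0.046] turn [-87.92, -22.16, 22.63]
```

Call:
{"fn": "move_arm", "kwargs": {
  "deltas": [
    {"dp": [-0.04,-0.02,0],"turn": [-8,-2,2]},
    {"dp": [-0.07,-0.04,0.01],"turn": [-16,-4,4]},
    {"dp": [-0.06,-0.06,0.046],"turn": [-24,-6,6]},
    {"dp": [-0.06,-0.08,0.046],"turn": [-32,-8,8]},
    {"dp": [-0.06,-0.08,0.046],"turn": [-40,-10,10]},
    {"dp": [-0.05,-0.08,0.046],"turn": [-48,-12,12]},
    {"dp": [-0.04,-0.08,0.046],"turn": [-56,-14,14]},
    {"dp": [-0.03,-0.08,0.046],"turn": [-64,-16,16]},
    {"dp": [-0.02,-0.07,0.046],"turn": [-72,-18,18]},
    {"dp": [0,-0.06,0.046],"turn": [-80,-20,20]}
  ],
  "hand": 0.05,
  "squeeze": 25
}}

```text
time: 2.95
tool_pos: [0.5357, -0.3515, 0.1627]
tool_rot: [-2.204, 1.513, -2.159]
contact_force: [0.0, -0.2, -1.0]
opening: 0.0504
```

```bash
python3 - <<'E'
from h import *
ex,ey=yawv(10.1)
plan([.5326,-.351,.16],[0,0,-1],ex)
E
```

```text
t 2.95 q [-0.671  0.606  1.27  -0.061  1.261 -0.698] tcp [ 0.5357 -0.3515  0.1627] F [ 0.02 -0.21 -1.05] open 0.0504
dp [0.0027, 0.0007, -0.0029] turn [-7.54, -2.14, 2.55]
```

Call:
{"fn": "move_arm", "kwargs": {
  "deltas": [
    {"dp": [0.003,0.0007,-0.003],"turn": [-7.5,-2.1,2.5]},
    {"dp": [0.003,0.0007,-0.003],"turn": [-7.5,-2.1,2.5]},
    {"dp": [0.003,0.0007,-0.003],"turn": [-7.5,-2.1,2.5]}
  ]
}}

```text
time: 3.25
tool_pos: [0.5317, -0.3508, 0.1578]
tool_rot: [3.028, 1.564, -3.089]
contact_force: [-0.2, 0.4, -0.0]
opening: 0.05
```

```bash
python3 - <<'E'
from h import *
ex,ey=yawv(10.1)
plan([.5326,-.351,.083],[0,0,-1],ex)
E
python3 look.py w3
```

```text
t 3.25 q [-0.701  0.606  1.284 -0.005  1.256 -0.865] tcp [ 0.5317 -0.3508  0.1578] F [-0.21  0.38 -0.02] open 0.05
dp [0.0748, -0.0004, 0.0013] turn [-0.63, -0.36, -0.04]
3.25 [-0.70126546  0.60565448  1.28415231 -0.00460376  1.25645634 -0.8651244 ] [ 0.53168562 -0.35081019  0.15778081] 0.050001548685227236 [-0.2073793   0.37876554 -0.01992015]
```

View pics/w3.png

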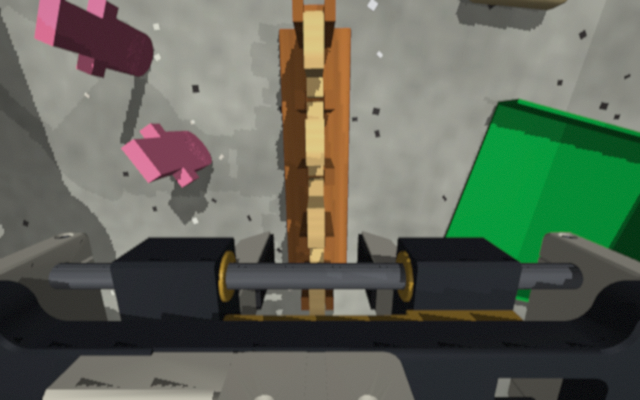

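The wrist view shows the row of leaves centred between the fingers at about column 315. I'll descend on leaf 3, the wide hollow.

Call:
{"fn": "move_arm", "kwargs": {
  "deltas": [
    {"dp": [0.035,0,0.001],"turn": [-0.6,-0.4,0]},
    {"dp": [0.065,0,0.001],"turn": [-0.6,-0.4,0]},
    {"dp": [0.075,0,0.001],"turn": [-0.6,-0.4,0]},
    {"dp": [0.075,0,0.001],"turn": [-0.6,-0.4,0]},
    {"dp": [0.075,0,0.001],"turn": [-0.6,-0.4,0]}
  ]
}}

```text
time: 3.8
tool_pos: [0.533, -0.3497, 0.0822]
tool_rot: [1.276, 1.568, 1.457]
contact_force: [0.3, -0.1, 0.4]
opening: 0.0499
```

Call:
{"fn": "move_arm", "kwargs": {
  "deltas": [
    {"dp": [0,0,0],"turn": [0,0,0]},
    {"dp": [0,0,0],"turn": [0,0,0]},
    {"dp": [0,0,0],"turn": [0,0,0]},
    {"dp": [0,0,0],"turn": [0,0,0]},
    {"dp": [0,0,0],"turn": [0,0,0]}
  ],
  "hand": 0,
  "squeeze": 25
}}

```text
time: 4.3
tool_pos: [0.532, -0.3493, 0.0806]
tool_rot: [1.727, 1.566, 1.908]
contact_force: [-0.2, 0.2, 1.0]
opening: 0.0143
```

```bash
python3 - <<'E'
from h import *
ex,ey=yawv(10.1)
plan([.5326,-.351,.2],[0,0,-1],ex)
E
```

```text
t 4.3 q [-0.702  0.68   1.374  0.003  1.091 -0.885] tcp [ 0.532  -0.3493  0.0806] F [-0.17  0.19  1.02] open 0.0143
dp [-0.1194, -0.0013, 0.0002] turn [0.27, -0.04, -0.25]
```

Call:
{"fn": "move_arm", "kwargs": {
  "deltas": [
    {"dp": [0,0,0],"turn": [0,0,0]},
    {"dp": [0,0,0],"turn": [0,0,0]},
    {"dp": [0,0,0],"turn": [0,0,0]}
  ]
}}

```text
time: 4.6
tool_pos: [0.532, -0.3492, 0.0806]
tool_rot: [1.759, 1.566, 1.94]
contact_force: [-0.6, -0.2, 1.2]
opening: 0.0119
```

Call:
{"fn": "move_arm", "kwargs": {
  "deltas": [
    {"dp": [-0.01,0,0],"turn": [0,0,0]},
    {"dp": [-0.03,0,0],"turn": [0,0,0]},
    {"dp": [-0.06,0,0],"turn": [0,0,0]},
    {"dp": [-0.09,0,0],"turn": [0,0,0]},
    {"dp": [-0.12,0,0],"turn": [0,0,0]},
    {"dp": [-0.15,0,0],"turn": [0,0,0]},
    {"dp": [-0.15,0,0],"turn": [0,0,0]}
  ]
}}

```text
time: 5.3
tool_pos: [0.5338, -0.3511, 0.2362]
tool_rot: [-0.487, 1.565, -0.305]
contact_force: [1.0, -0.3, 0.3]
opening: 0.0118
```

```bash
python3 look.py w4; python3 - <<'E'
from h import *
from cell import robot
for n in ["scene","side"]:
    p,d=robot.read_camera(n); i=robot.camera_info(n); cv2.imwrite(f"pics/{n}4.png",p[:,:,::-1]); np.savez(f"{n}4.npz",p=p,d=d,**i)
a=cv2.imread('pics/scene4.png')[60:260,100:400];b=cv2.imread('pics/side4.png')[80:280,300:600]
cv2.imwrite('pics/c4.png',cv2.resize(np.hstack([a,b]),(800,267)))
ex,ey=yawv(12.2); s=np.sqrt(.5)
rim=np.array([.4984,.024,0]); E=rim+.061*ex+[0,0,.036]; lz=s*ex+[0,0,s]
print(E); plan(E+lz*(.077+.0056+.05),-lz,-ey)
E
```

```text
5.3 [-0.70281725  0.54766521  1.16803332  0.00231443  1.42044294 -0.88444057] [ 0.53377639 -0.3510886   0.23616377] 0.011797428202725654 [ 1.04305793 -0.28680106  0.27446599]
[0.55802237 0.03689081 0.036     ]
t 5.45 q [-0.703  0.553  1.176  0.002  1.418 -0.884] tcp [ 0.5318 -0.3495  0.2298] F [-0.21  0.65 -1.94] open 0.012
dp [0.1018, 0.3778, 0.1893] turn [83.37, 34.18, -35.76]
```

View pics/c4.png

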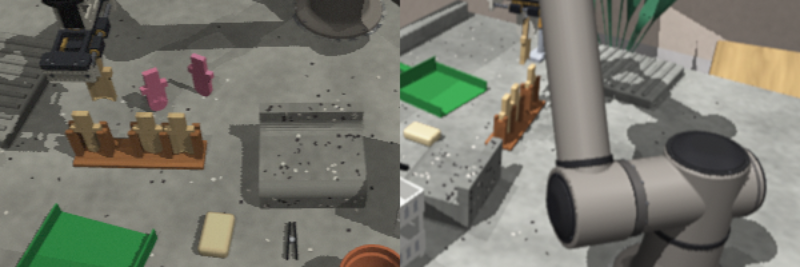

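View pics/w4.png

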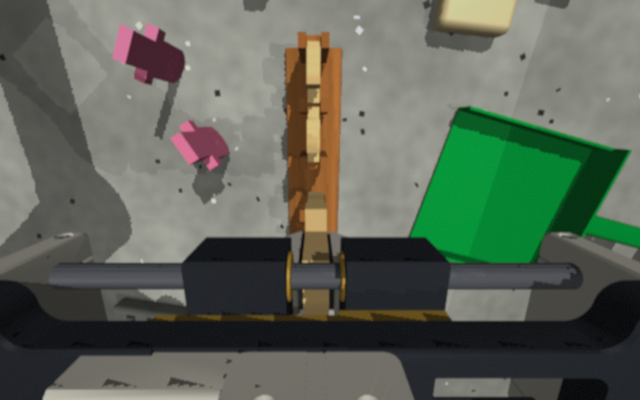

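```bash
cat >> h.py <<'E'
RY=12.2; RIM=np.array([.4984,.024,0])
ex,ey=yawv(RY); s2=np.sqrt(.5); LZ=s2*ex+np.array([0,0,s2])
EDGE=RIM+.061*ex+[0,0,.036]; COVE=RIM-.045*ex+[0,0,.080]
E
python3 - <<'E'
from h import *
plan(EDGE+LZ*(.0826+.13),-LZ,-ey)
E
```

```text
t 5.45 q [-0.703  0.553  1.176  0.002  1.418 -0.884] tcp [ 0.5318 -0.3495  0.2298] F [-0.21  0.65 -1.94] open 0.012
dp [0.0451, 0.3799, 0.2457] turn [83.37, 34.18, -35.76]
```

Call:
{"fn": "move_arm", "kwargs": {
  "deltas": [
    {"dp": [0,0.03,0],"turn": [7,3,-3]},
    {"dp": [0,0.07,0.02],"turn": [14,6,-6]},
    {"dp": [0,0.11,0.04],"turn": [21,9,-9]},
    {"dp": [0,0.15,0.06],"turn": [28,12,-12]},
    {"dp": [0,0.19,0.08],"turn": [35,14,-15]},
    {"dp": [0,0.23,0.1],"turn": [42,17,-18]},
    {"dp": [0,0.27,0.12],"turn": [49,20,-21]},
    {"dp": [0,0.31,0.14],"turn": [56,23,-24]},
    {"dp": [0.01,0.35,0.16],"turn": [63,26,-27]},
    {"dp": [0.02,0.38,0.19],"turn": [70,29,-30]}
  ]
}}

```text
time: 6.45
tool_pos: [0.6437, 0.0485, 0.2142]
tool_rot: [-1.737, 0.907, -2.774]
contact_force: [2.8, -0.3, -0.4]
opening: 0.0119
```

```bash
python3 - <<'E'
from h import *
plan(EDGE+LZ*(.0826+.04)+[0,0,.06],-LZ,-ey)
E
```

```text
t 6.45 q [ 0.051  1.092  0.334 -0.269  2.337  0.964] tcp [0.6437 0.0485 0.2142] F [ 2.76 -0.31 -0.43] open 0.0119
dp [0.0239, 0.0214, -0.0031] turn [16.12, 6.45, -6.45]
```

Call:
{"fn": "move_arm", "kwargs": {
  "deltas": [
    {"dp": [0.01,0.01,0],"turn": [8,3,-3]},
    {"dp": [0.024,0.021,-0.003],"turn": [16,6.5,-6.5]},
    {"dp": [0.024,0.021,-0.003],"turn": [16,6.5,-6.5]},
    {"dp": [0.024,0.021,-0.003],"turn": [16,6.5,-6.5]},
    {"dp": [0.024,0.021,-0.003],"turn": [16,6.5,-6.5]}
  ]
}}

```text
time: 6.95
tool_pos: [0.6433, 0.0504, 0.1847]
tool_rot: [-1.575, 0.79, -2.93]
contact_force: [0.1, 0.4, 0.2]
opening: 0.0121
```

```bash
python3 - <<'E'
from h import *
plan(EDGE+LZ*(.0826+.03),-LZ,-ey)
E
python3 look.py w5;  python3 - <<'E'
from h import *
from cell import robot
for n in ["scene","side"]:
    p,d=robot.read_camera(n); i=robot.camera_info(n); cv2.imwrite(f"pics/{n}5.png",p[:,:,::-1]); np.savez(f"{n}5.npz",p=p,d=d,**i)
a=cv2.imread('pics/scene5.png')[60:260,200:500];b=cv2.imread('pics/side5.png')[80:280,180:480]
cv2.imwrite('pics/c5.png',cv2.resize(np.hstack([a,b]),(800,267)))
E
```

```text
t 6.95 q [ 0.024  1.274  0.072 -0.239  2.555  1.233] tcp [0.6433 0.0504 0.1847] F [0.1  0.4  0.21] open 0.0121
dp [0.0537, 0.0439, -0.0046] turn [0.16, -0.06, -0.25]
6.95 [ 0.02431381  1.27359243  0.07199607 -0.23878011  2.55504208  1.23329147] [0.64334392 0.05041538 0.18468364] 0.012057222591682007 [0.10325331 0.40101481 0.20709564]
```

View pics/c5.png

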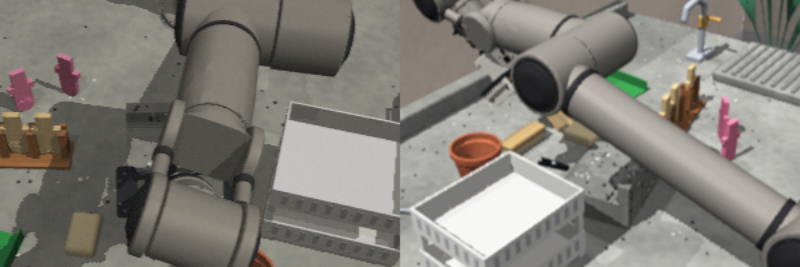

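View pics/w5.png

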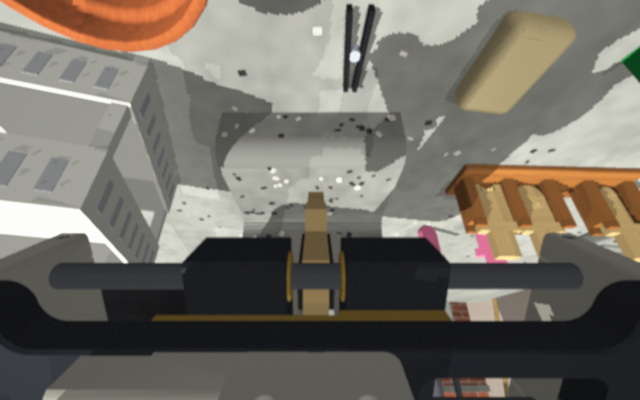

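```bash
python3 - <<'E'
from h import *
p,X=cloud('scene0.npz')
def bb(n,u0,u1,v0,v1,z0=.01):
    Y=X[v0:v1,u0:u1].reshape(-1,3); Y=Y[Y[:,2]>z0]; print(n,np.round(np.percentile(Y,1,axis=0),3),np.round(np.percentile(Y,99,axis=0),3))
bb('pot',350,412,238,302); bb('pin',310,328,222,258,.004); bb('brush',265,330,262,295); bb('soap',246,278,216,255); bb('strainer',425,465,265,355)
# held leaf in wrist view
for n in ['w5','w4']:
    p,X=cloud(n+'.npz'); Y=X[180:320,285:350]; print(n)
    z=np.load(n+'.npz'); d=z['d']
    for r in range(186,318,8): print(r,[ (c,round(float(d[r,c]),3)) for c in range(292,344,6)])
E
```

```text
pot [0.697 0.116 0.01 ] [0.808 0.224 0.107]
pin [0.625 0.004 0.004] [0.7   0.034 0.015]
brush [ 0.76  -0.07   0.011] [0.804 0.056 0.039]
soap [ 0.642 -0.144  0.011] [ 0.725 -0.089  0.031]
strainer [0.684 0.292 0.01 ] [0.838 0.361 0.033]
w5
186 [(292, 0.338), (298, 0.34), (304, 0.337), (310, 0.338), (316, 0.34), (322, 0.337), (328, 0.338), (334, 0.34), (340, 0.338)]
194 [(292, 0.355), (298, 0.354), (304, 0.354), (310, 0.221), (316, 0.221), (322, 0.22), (328, 0.355), (334, 0.355), (340, 0.354)]
202 [(292, 0.372), (298, 0.371), (304, 0.372), (310, 0.197), (316, 0.196), (322, 0.198), (328, 0.371), (334, 0.371), (340, 0.374)]
210 [(292, 0.392), (298, 0.391), (304, 0.391), (310, 0.156), (316, 0.156), (322, 0.156), (328, 0.391), (334, 0.391), (340, 0.39)]
218 [(292, 0.408), (298, 0.406), (304, 0.409), (310, 0.158), (316, 0.157), (322, 0.158), (328, 0.408), (334, 0.408), (340, 0.409)]
226 [(292, 0.409), (298, 0.411), (304, 0.411), (310, 0.158), (316, 0.159), (322, 0.159), (328, 0.411), (334, 0.411), (340, 0.411)]
234 [(292, 0.165), (298, 0.166), (304, 0.169), (310, 0.156), (316, 0.155), (322
[... 2867 characters left out ...]
, 0.083), (328, 0.084), (334, 0.084), (340, 0.084)]
282 [(292, 0.084), (298, 0.084), (304, 0.083), (310, 0.083), (316, 0.084), (322, 0.084), (328, 0.084), (334, 0.084), (340, 0.083)]
290 [(292, 0.09), (298, 0.126), (304, 0.129), (310, 0.128), (316, 0.128), (322, 0.128), (328, 0.128), (334, 0.127), (340, 0.084)]
298 [(292, 0.099), (298, 0.129), (304, 0.13), (310, 0.13), (316, 0.131), (322, 0.128), (328, 0.131), (334, 0.128), (340, 0.085)]
306 [(292, 0.101), (298, 0.13), (304, 0.132), (310, 0.131), (316, 0.131), (322, 0.131), (328, 0.13), (334, 0.127), (340, 0.095)]
314 [(292, 0.101), (298, 0.46), (304, 0.133), (310, 0.131), (316, 0.132), (322, 0.132), (328, 0.132), (334, 0.126), (340, 0.077)]
```

```bash
cat >> h.py <<'E'
CT=np.array([-.1576,.0716,.0001]); RT=np.array([[0.001,-.267,.964],[0,-.964,-.267],[1,0,-.001]])
def tooly(n,r,c):
    z=np.load(n+'.npz'); d=float(np.median(z['d'][r-1:r+2,c-2:c+3]))
    return CT+RT@np.array([(c-z['cx'])/z['fx']*d,(r-z['cy'])/z['fy']*d,d])
def rimres(pts,x,y,yaw):
    from scipy.spatial import cKDTree
    ex,ey=yawv(yaw); q=pts-np.array([x,y,0]); u=q@ex; w=pts[:,2]; v=q@ey
    a=np.linspace(0,np.pi/2,40)
    cove=np.stack([-.045-.02*np.cos(a),.080-.02*np.sin(a)],1)
    edge=np.stack([.061+.024*np.sin(a),.036+.024*np.cos(a)],1)
    L=lambda p,q,n=60: np.linspace(p,q,n)
    P=np.vstack([L((-.09,0),(-.09,.105),40),L((-.09,.105),(-.065,.105),40),L((-.065,.105),(-.065,.08),30),cove,L((-.045,.06),(.061,.06),120),edge,L((.085,.036),(.085,0),40)])
    d,_=cKDTree(P).query(np.stack([u,w],1))
    return np.hypot(d,np.maximum(np.abs(v)-.1,0))
def fitrim(n,rows=None,g=[.4984,.024,12.2,0]):
    from scipy.optimize import least_squares
    p,X=cloud(n)
    if rows: X=X[rows[0]:rows[1]]
    Y=X.reshape(-1,3); Y=Y[np.isfinite(Y[:,0])]; e,f=yawv(g[2]); q=Y-np.array([g[0],g[1],0])
    Y=Y[(abs(q@e)<.1)&(abs(q@f)<.112)&(Y[:,2]>.01)&(Y[:,2]<.115)]
    F=lambda s: rimres(Y-[0,0,s[3]],*s[:3])
    s=least_squares(F,g,loss='soft_l1',f_scale=.002,x_scale=[.01,.01,1,.01],diff_step=1e-4)
    r=F(s.x); print(n,len(Y),np.round(s.x,4),'med',np.median(r)); return s.x
E
python3 - <<'E'
from h import *
for n in ['w4','w5']:
    for r in [192,194,198,202,206,214,218,222,236,242,250,256]: print(n,r,np.round(tooly(n,r,316),4))
fitrim('w5.npz',(0,232))
E
```

```text
w4 192 [0.0642 0.0195 0.0003]
w4 194 [0.0575 0.0195 0.0003]
w4 198 [0.0444 0.0196 0.0002]
w4 202 [0.0338 0.0194 0.0002]
w4 206 [-0.0016  0.0267  0.0002]
w4 214 [-0.008   0.024   0.0002]
w4 218 [-0.008   0.0216  0.0002]
w4 222 [-0.0078  0.0192  0.0002]
w4 236 [-0.0154  0.0139  0.0002]
w4 242 [-0.0232  0.0138  0.0002]
w4 250 [-0.0329  0.0138  0.0002]
w4 256 [-0.0397  0.014   0.0002]
w5 192 [0.0643 0.0195 0.0003]
w5 194 [0.0576 0.0194 0.0003]
w5 198 [0.0442 0.0196 0.0002]
w5 202 [0.0325 0.0198 0.0002]
w5 206 [-0.002   0.0268  0.0002]
w5 214 [-0.008   0.0239  0.0002]
w5 218 [-0.0083  0.0217  0.0002]
w5 222 [-0.0077  0.0192  0.0002]
w5 236 [-0.0155  0.0139  0.0002]
w5 242 [-0.0237  0.014   0.0002]
w5 250 [-0.0328  0.0138  0.0002]
w5 256 [-0.0395  0.0139  0.0002]
w5.npz 18309 [ 4.97500e-01  2.44000e-02  1.24576e+01 -3.00000e-04] med 0.00046010587156113873
```

```bash
cat >> h.py <<'E'
RY=12.4; RIM=np.array([.4976,.0243,0])
ex,ey=yawv(RY); LZ=s2*ex+np.array([0,0,s2])
EDGE=RIM+.061*ex+[0,0,.036]; COVE=RIM-.045*ex+[0,0,.080]
def seat(C,off,a,b):
    """C point on axis; off standoff; a,b: feature centre in tool x,y"""
    xt=-LZ; zt=-ey; yt=np.cross(zt,xt)
    plan(C-(a*xt+b*yt)+off*LZ,xt,zt)
E
python3 - <<'E'
from h import *
seat(EDGE-.045*ey,.03,.083,-.0012)
E
```

```text
t 7.1 q [ 0.025  1.27   0.072 -0.239  2.556  1.234] tcp [0.6434 0.0506 0.1869] F [-0.91  0.15 -1.79] open 0.0117
dp [0.0555, 0.046, 0.0396] turn [-0.02, -0.17, -0.43]
```

Call:
{"fn": "move_arm", "kwargs": {
  "deltas": [
    {"dp": [0.01,0.01,0.01],"turn": [0,-0.2,-0.4]},
    {"dp": [0.025,0.02,0.02],"turn": [0,-0.2,-0.4]},
    {"dp": [0.04,0.035,0.03],"turn": [0,-0.2,-0.4]},
    {"dp": [0.055,0.046,0.04],"turn": [0,-0.2,-0.4]},
    {"dp": [0.055,0.046,0.04],"turn": [0,-0.2,-0.4]},
    {"dp": [0.055,0.046,0.04],"turn": [0,-0.2,-0.4]}
  ]
}}

```text
time: 7.7
tool_pos: [0.6458, 0.0099, 0.1143]
tool_rot: [-1.571, 0.783, -2.926]
contact_force: [0.8, 0.1, 0.3]
opening: 0.0118
```

```bash
python3 look.py w6; python3 - <<'E'
from h import *
fitrim('w6.npz',(0,232),[.4976,.0243,12.4,0])
for r in [188,194,198,206,242,250]: print(np.round(tooly('w6',r,316),4))
seat(EDGE-.045*ey,.005,.083,-.0012)
E
```

```text
7.7 [-0.02115736  1.27118489  0.26581804 -0.2390579   2.36379165  1.23066263] [0.6457943  0.0098885  0.11426903] 0.011795558363606306 [0.79410484 0.05425337 0.29832902]
w6.npz 13316 [ 4.97400e-01  2.49000e-02  1.24729e+01 -3.00000e-04] med 0.0004771017167591614
[0.0959 0.0158 0.0003]
[0.0575 0.0194 0.0003]
[0.0446 0.0195 0.0002]
[-0.0016  0.0267  0.0002]
[-0.0237  0.014   0.0002]
[-0.0337  0.0142  0.0002]
t 7.75 q [-0.02   1.27   0.264 -0.239  2.364  1.231] tcp [0.6462 0.0104 0.115 ] F [-0.57  0.21 -0.57] open 0.0116
dp [0.0252, -0.0002, -0.0005] turn [-0.05, 0.0, 0.03]
```

View pics/w6.png

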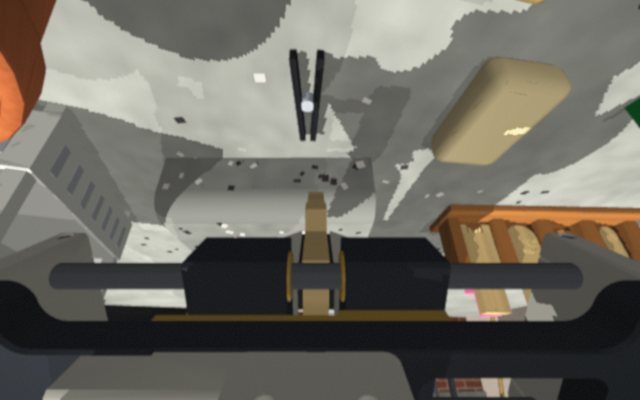

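The leaf's free end at (316,195) points squarely at the rounded edge, and the wrist-camera rim fit is stable. I'll approach now.

Call:
{"fn": "move_arm", "kwargs": {
  "deltas": [
    {"dp": [0.01,0,0],"turn": [0,0,0]},
    {"dp": [0.018,0,0],"turn": [0,0,0]},
    {"dp": [0.023,0,-0.0005],"turn": [0,0,0]},
    {"dp": [0.025,0,-0.0005],"turn": [0,0,0]},
    {"dp": [0.025,0,-0.0005],"turn": [0,0,0]}
  ]
}}

```text
time: 8.25
tool_pos: [0.6289, 0.0074, 0.0974]
tool_rot: [-1.57, 0.785, -2.924]
contact_force: [0.0, 0.2, -0.3]
opening: 0.012
```

Call:
{"fn": "move_arm", "kwargs": {
  "deltas": [
    {"dp": [0.001,0,0],"turn": [0,0,0]},
    {"dp": [0.002,0,0],"turn": [0,0,0]},
    {"dp": [0.003,0,0],"turn": [0,0,0]},
    {"dp": [0.003,0,0],"turn": [0,0,0]}
  ]
}}

```text
time: 8.65
tool_pos: [0.6264, 0.0065, 0.0941]
tool_rot: [-1.57, 0.784, -2.925]
contact_force: [0.6, -0.4, -0.8]
opening: 0.0118
```

```bash
python3 - <<'E'
from h import *
seat(EDGE-.045*ey,.0,.083,-.0012)
E
```

```text
t 8.65 q [-0.026  1.203  0.474 -0.215  2.226  1.267] tcp [0.6264 0.0065 0.0941] F [ 0.63 -0.44 -0.78] open 0.0118
dp [0.0012, -0.0008, -0.0001] turn [-0.04, -0.01, 0.11]
```

Call:
{"fn": "move_arm", "kwargs": {
  "deltas": [
    {"dp": [0.0005,-0.0005,0],"turn": [0,0,0]},
    {"dp": [0.001,-0.0005,0],"turn": [0,0,0]},
    {"dp": [0.001,-0.0005,0],"turn": [0,0,0]}
  ]
}}

```text
time: 8.95
tool_pos: [0.6254, 0.0062, 0.0939]
tool_rot: [-1.57, 0.784, -2.925]
contact_force: [0.3, 0.0, -0.5]
opening: 0.0119
```

Call:
{"fn": "move_arm", "kwargs": {
  "deltas": [
    {"dp": [0.0005,0,0],"turn": [0,0,0]},
    {"dp": [0.001,0,0],"turn": [0,0,0]},
    {"dp": [0.001,0,0],"turn": [0,0,0]}
  ]
}}

```text
time: 9.25
tool_pos: [0.6249, 0.0061, 0.0934]
tool_rot: [-1.57, 0.785, -2.925]
contact_force: [1.8, 0.6, 0.2]
opening: 0.0118
```

```bash
python3 - <<'E'
from h import *
seat(EDGE-.045*ey,.0,.083,-.0012)
E
```

```text
t 9.25 q [-0.026  1.197  0.488 -0.214  2.217  1.268] tcp [0.6249 0.0061 0.0934] F [1.8  0.56 0.18] open 0.0118
dp [-0.0003, -0.0002, -0.0001] turn [-0.05, 0.0, 0.05]
```

Call:
{"fn": "move_arm", "kwargs": {
  "deltas": [
    {"dp": [0.0005,0,0],"turn": [0,0,0]},
    {"dp": [0.001,0,0],"turn": [0,0,0]},
    {"dp": [0.001,0,0],"turn": [0,0,0]}
  ]
}}

```text
time: 9.55
tool_pos: [0.6248, 0.0062, 0.0935]
tool_rot: [-1.569, 0.787, -2.924]
contact_force: [6.9, 1.6, 5.5]
opening: 0.0119
```

```bash
python3 look.py w7; python3 - <<'E'
from h import *
seat(EDGE-.045*ey,.0,.083,-.0012)
E
```

```text
9.55 [-0.0259309   1.19435924  0.49270399 -0.21373518  2.21241436  1.26927233] [0.62479646 0.00615129 0.09350198] 0.011935828447742441 [6.91520132 1.55622051 5.47064527]
t 9.6 q [-0.026  1.194  0.493 -0.214  2.212  1.269] tcp [0.6248 0.0061 0.0935] F [5.98 1.6  4.44] open 0.0121
dp [-0.0004, -0.0001, -0.0001] turn [-0.06, 0.03, -0.08]
```

Contact is about 9 N, almost purely along the leaf axis, and the position is within 0.5 mm of the computed seat. I'll hold it here.

Call:
{"fn": "move_arm", "kwargs": {
  "deltas": [
    {"dp": [0,0,0],"turn": [0,0,0]},
    {"dp": [0,0,0],"turn": [0,0,0]},
    {"dp": [0,0,0],"turn": [0,0,0]},
    {"dp": [0,0,0],"turn": [0,0,0]},
    {"dp": [0,0,0],"turn": [0,0,0]},
    {"dp": [0,0,0],"turn": [0,0,0]},
    {"dp": [0,0,0],"turn": [0,0,0]},
    {"dp": [0,0,0],"turn": [0,0,0]},
    {"dp": [0,0,0],"turn": [0,0,0]},
    {"dp": [0,0,0],"turn": [0,0,0]}
  ]
}}

```text
time: 10.6
tool_pos: [0.6248, 0.0061, 0.0935]
tool_rot: [-1.569, 0.787, -2.924]
contact_force: [5.8, 1.8, 4.7]
opening: 0.0121
```

```bash
python3 look.py w8; python3 - <<'E'
from h import *
fitrim('w8.npz',(0,190),[.4976,.0243,12.4,0])
for r in [190,194,198,206,242,250]: print(np.round(tooly('w8',r,316),4))
seat(EDGE-.045*ey,.0,.083,-.0012)
E
```

```text
10.6 [-0.02596759  1.19443196  0.4926395  -0.21377646  2.212495    1.26926459] [0.62478902 0.00612154 0.09348598] 0.012063054626090978 [5.84806308 1.76587304 4.66990276]
w8.npz 4444 [ 4.97400e-01  2.51000e-02  1.25016e+01 -1.00000e-04] med 0.0004813525211248535
[0.0703 0.0197 0.0003]
[0.0566 0.0197 0.0003]
[0.0448 0.0195 0.0002]
[-0.0011  0.0266  0.0002]
[-0.0235  0.0139  0.0002]
[-0.0334  0.0141  0.0002]
t 10.65 q [-0.026  1.194  0.493 -0.214  2.213  1.269] tcp [0.6248 0.0061 0.0935] F [5.5  1.79 5.02] open 0.0121
dp [-0.0004, -0.0001, -0.0001] turn [-0.06, 0.03, -0.09]
```

View pics/w8.png

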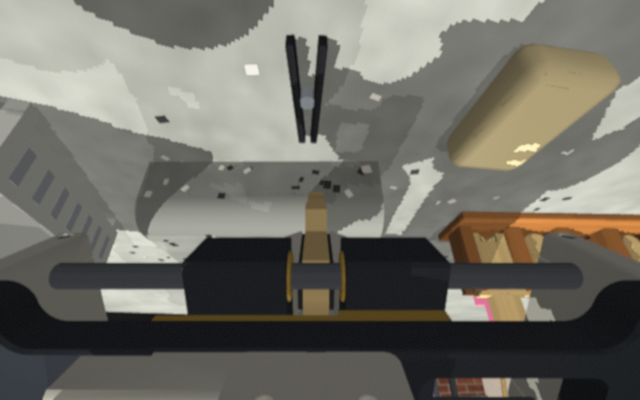

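Call:
{"fn": "move_arm", "kwargs": {
  "deltas": [
    {"dp": [-0.005,0,0],"turn": [0,0,0]},
    {"dp": [-0.015,0,0],"turn": [0,0,0]},
    {"dp": [-0.03,-0.005,0],"turn": [0,0,0]},
    {"dp": [-0.05,-0.03,0],"turn": [0,0,4]},
    {"dp": [-0.07,-0.06,0],"turn": [0,0,12]},
    {"dp": [-0.09,-0.09,0],"turn": [0,0,20]},
    {"dp": [-0.11,-0.12,0],"turn": [0,0,28]},
    {"dp": [-0.11,-0.14,0],"turn": [0,0,36]},
    {"dp": [-0.11,-0.16,0],"turn": [0,0,44]}
  ]
}}

```text
time: 11.55
tool_pos: [0.5893, -0.0015, 0.2856]
tool_rot: [-1.395, 1.56, -2.75]
contact_force: [0.6, -0.7, -0.4]
opening: 0.0115
```

```bash
python3 - <<'E'
from h import *
plan([.478,.325,.27],[0,0,-1],-yawv(12)[1])
E
```

```text
t 11.55 q [-0.13   0.435  1.22  -0.005  1.496  1.226] tcp [ 0.5893 -0.0015  0.2856] F [ 0.63 -0.73 -0.44] open 0.0115
dp [0.0154, -0.0387, -0.3428] turn [0.34, 0.11, 0.62]
```

Call:
{"fn": "move_arm", "kwargs": {
  "deltas": [
    {"dp": [0,-0.005,-0.04],"turn": [0,0,0.6]},
    {"dp": [0,-0.01,-0.08],"turn": [0,0,0.6]},
    {"dp": [0,-0.015,-0.13],"turn": [0,0,0.6]},
    {"dp": [0,-0.02,-0.18],"turn": [0,0,0.6]},
    {"dp": [0,-0.03,-0.23],"turn": [0,0,0.6]},
    {"dp": [0,-0.035,-0.28],"turn": [0,0,0.6]},
    {"dp": [0.01,-0.039,-0.32],"turn": [0,0,0.6]},
    {"dp": [0.015,-0.039,-0.343],"turn": [0.3,0,0.6]},
    {"dp": [0.015,-0.039,-0.343],"turn": [0.3,0,0.6]},
    {"dp": [0.015,-0.039,-0.343],"turn": [0.3,0,0.6]}
  ]
}}

```text
time: 12.55
tool_pos: [0.4776, 0.325, 0.2687]
tool_rot: [-1.432, 1.561, -2.791]
contact_force: [-0.1, -0.2, -1.0]
opening: 0.0119
```

```bash
python3 look.py w9; python3 - <<'E'
from h import *
plan([.478,.325,.185],[0,0,-1],-yawv(12)[1])
E
```

```text
12.55 [4.64246338e-01 4.19406154e-01 1.28978217e+00 1.12094373e-03
 1.44210711e+00 1.82324317e+00] [0.47763247 0.32501266 0.26874079] 0.011867353587323977 [-0.07237671 -0.23934097 -0.9654557 ]
t 12.6 q [4.630e-01 4.190e-01 1.290e+00 1.000e-03 1.442e+00 1.823e+00] tcp [0.4781 0.3244 0.269 ] F [-0.1  -0.53 -0.83] open 0.0118
dp [0.084, 0.0008, -0.0007] turn [0.05, 0.07, 0.52]
```

View pics/w9.png

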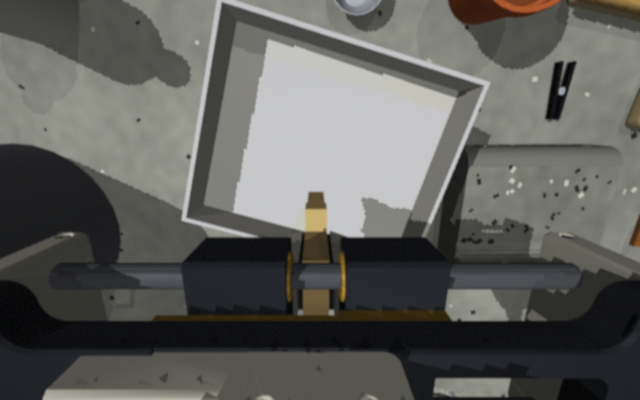

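Call:
{"fn": "move_arm", "kwargs": {
  "deltas": [
    {"dp": [0.03,0.008,0],"turn": [0,0,0.5]},
    {"dp": [0.06,0.008,0],"turn": [0,0,0.5]},
    {"dp": [0.08,0.008,0],"turn": [0,0,0.5]},
    {"dp": [0.084,0.008,0],"turn": [0,0,0.5]},
    {"dp": [0.084,0.008,0],"turn": [0,0,0.5]}
  ]
}}

```text
time: 13.1
tool_pos: [0.4857, 0.3256, 0.1852]
tool_rot: [-0.385, 1.57, -1.747]
contact_force: [1.2, 0.1, -1.2]
opening: 0.0118
```

Call:
{"fn": "move_arm", "kwargs": {
  "deltas": [
    {"dp": [0.002,0,0],"turn": [0,0,0]},
    {"dp": [0.002,0,0],"turn": [0,0,0]},
    {"dp": [0.002,0,0],"turn": [0,0,0]},
    {"dp": [0.002,0,0],"turn": [0,0,0]}
  ],
  "hand": 0.04
}}

```text
time: 13.5
tool_pos: [0.4854, 0.3268, 0.1837]
tool_rot: [1.409, 1.569, 0.049]
contact_force: [0.4, -0.6, 0.9]
opening: 0.0378
```

Call:
{"fn": "move_arm", "kwargs": {
  "deltas": [
    {"dp": [-0.03,0,0],"turn": [0,0,0]},
    {"dp": [-0.07,0,0],"turn": [0,0,0]},
    {"dp": [-0.11,0,0],"turn": [0,0,0]},
    {"dp": [-0.12,0,0],"turn": [0,0,0]}
  ]
}}

```text
time: 13.9
tool_pos: [0.4865, 0.3275, 0.3085]
tool_rot: [1.762, 1.562, 0.402]
contact_force: [-0.6, -0.2, 0.6]
opening: 0.04
```

```bash
python3 look.py w10; python3 - <<'E'
from h import *
from cell import robot
for n in ["scene","side"]:
    p,d=robot.read_camera(n); i=robot.camera_info(n); cv2.imwrite(f"pics/{n}10.png",p[:,:,::-1]); np.savez(f"{n}10.npz",p=p,d=d,**i)
a=cv2.imread('pics/scene10.png')[60:300,100:560];b=cv2.imread('pics/side10.png')[120:330,150:450]
cv2.imwrite('pics/c10.png',np.hstack([cv2.resize(a,(460,300)),cv2.resize(b,(340,300))]))
plan([.523+.03,-.29,.23],[0,0,-1],yawv(10.1)[0])
E
```

```text
13.9 [ 4.62240594e-01  4.08409002e-01  1.20051314e+00 -5.44418556e-04
  1.52359895e+00  1.82224427e+00] [0.48645804 0.32753863 0.30846387] 0.04003122515361583 [-0.61009646 -0.1932599   0.60475278]
t 14.05 q [ 4.620e-01  4.120e-01  1.209e+00 -1.000e-03  1.520e+00  1.822e+00] tcp [0.485  0.3267 0.303 ] F [-0.74  0.26 -0.61] open 0.0397
dp [0.0732, -0.0625, 0.6173] turn [-88.03, 0.05, -0.02]
```

View pics/c10.png

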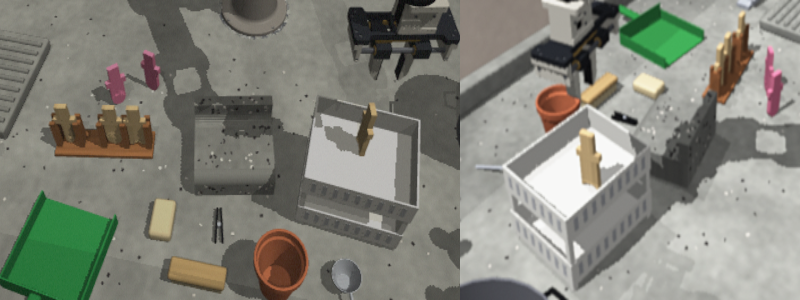

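View pics/w10.png

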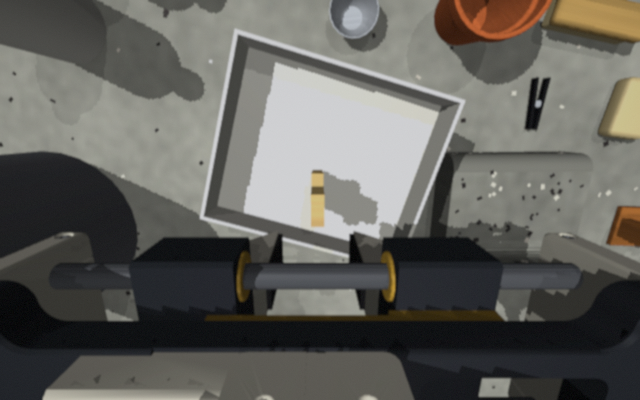

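Call:
{"fn": "move_arm", "kwargs": {
  "deltas": [
    {"dp": [0,-0.005,0.04],"turn": [0,0,0]},
    {"dp": [0,-0.01,0.09],"turn": [-8,0,0]},
    {"dp": [0,-0.015,0.14],"turn": [-16,0,0]},
    {"dp": [0,-0.02,0.19],"turn": [-24,0,0]},
    {"dp": [0,-0.025,0.24],"turn": [-32,0,0]},
    {"dp": [0,-0.03,0.29],"turn": [-40,0,0]},
    {"dp": [0,-0.035,0.34],"turn": [-48,0,0]},
    {"dp": [0,-0.04,0.39],"turn": [-56,0,0]},
    {"dp": [0,-0.045,0.44],"turn": [-64,0,0]},
    {"dp": [0.02,-0.05,0.49],"turn": [-72,0,0]}
  ]
}}

```text
time: 15.05
tool_pos: [0.534, -0.1234, 0.2915]
tool_rot: [-3.084, 1.57, 3.065]
contact_force: [0.3, 0.8, 0.5]
opening: 0.04
```

```bash
python3 - <<'E'
from h import *
plan([.5222,-.2916,.16],[0,0,-1],yawv(10.1)[0])
E
```

```text
t 15.05 q [-0.367  0.345  1.341 -0.     1.457 -0.233] tcp [ 0.534  -0.1234  0.2915] F [0.31 0.84 0.49] open 0.04
dp [0.1315, -0.1682, 0.0109] turn [-17.79, -0.04, -0.0]
```

Call:
{"fn": "move_arm", "kwargs": {
  "deltas": [
    {"dp": [0.02,-0.05,0],"turn": [-8,0,0]},
    {"dp": [0.04,-0.1,0.005],"turn": [-16,0,0]},
    {"dp": [0.06,-0.15,0.01],"turn": [-18,0,0]},
    {"dp": [0.09,-0.168,0.011],"turn": [-18,0,0]},
    {"dp": [0.12,-0.168,0.011],"turn": [-18,0,0]},
    {"dp": [0.13,-0.168,0.011],"turn": [-18,0,0]},
    {"dp": [0.13,-0.168,0.011],"turn": [-18,0,0]}
  ]
}}

```text
time: 15.75
tool_pos: [0.5205, -0.2884, 0.1601]
tool_rot: [2.346, 1.565, 2.52]
contact_force: [0.7, -0.1, 0.5]
opening: 0.0398
```

```bash
python3 - <<'E'
from h import *
plan([.5222,-.2916,.081],[0,0,-1],yawv(10.1)[0])
E
python3 look.py w11
```

```text
t 15.75 q [-0.635  0.529  1.415 -0.     1.203 -0.809] tcp [ 0.5205 -0.2884  0.1601] F [ 0.7  -0.11  0.45] open 0.0398
dp [0.079, -0.0038, 0.0014] turn [-0.12, -0.22, -0.23]
15.75 [-6.34639497e-01  5.28912994e-01  1.41537042e+00 -7.78538502e-05
  1.20292325e+00 -8.08823039e-01] [ 0.52048573 -0.28836042  0.16005804] 0.03977763917940395 [ 0.69931377 -0.11372441  0.45082523]
```

View pics/w11.png

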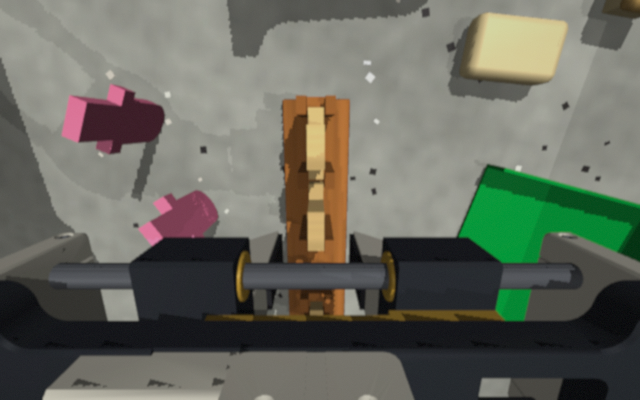

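Call:
{"fn": "move_arm", "kwargs": {
  "deltas": [
    {"dp": [0.02,-0.004,0.0015],"turn": [0,0,0]},
    {"dp": [0.05,-0.004,0.0015],"turn": [0,0,0]},
    {"dp": [0.07,-0.004,0.0015],"turn": [0,0,0]},
    {"dp": [0.079,-0.004,0.0015],"turn": [0,0,0]},
    {"dp": [0.079,-0.004,0.0015],"turn": [0,0,0]},
    {"dp": [0.079,-0.004,0.0015],"turn": [0,0,0]}
  ]
}}

```text
time: 16.4
tool_pos: [0.525, -0.2936, 0.0855]
tool_rot: [-0.88, 1.568, -0.706]
contact_force: [-0.3, -0.6, 0.7]
opening: 0.04
```

Call:
{"fn": "move_arm", "kwargs": {
  "deltas": [
    {"dp": [0,0,0],"turn": [0,0,0]},
    {"dp": [0,0,0],"turn": [0,0,0]},
    {"dp": [0,0,0],"turn": [0,0,0]},
    {"dp": [0,0,0],"turn": [0,0,0]},
    {"dp": [0,0,0],"turn": [0,0,0]},
    {"dp": [0,0,0],"turn": [0,0,0]},
    {"dp": [0,0,0],"turn": [0,0,0]}
  ],
  "hand": 0,
  "squeeze": 25
}}

```text
time: 17.1
tool_pos: [0.523, -0.2937, 0.084]
tool_rot: [-2.948, 1.569, -2.774]
contact_force: [-5.1, -1.4, 4.3]
opening: 0.0119
```

Call:
{"fn": "move_arm", "kwargs": {
  "deltas": [
    {"dp": [-0.01,0,0],"turn": [0,0,0]},
    {"dp": [-0.03,0,0],"turn": [0,0,0]},
    {"dp": [-0.06,0,0],"turn": [0,0,0]},
    {"dp": [-0.09,0,0],"turn": [0,0,0]},
    {"dp": [-0.12,0,0],"turn": [0,0,0]},
    {"dp": [-0.15,0,0],"turn": [0,0,0]},
    {"dp": [-0.17,0,0],"turn": [0,0,0]},
    {"dp": [-0.17,0,0],"turn": [0,0,0]}
  ]
}}

```text
time: 17.9
tool_pos: [0.5253, -0.294, 0.2577]
tool_rot: [-0.785, 1.563, -0.611]
contact_force: [0.2, -0.5, -1.1]
opening: 0.012
```

```bash
python3 look.py w12; python3 - <<'E'
from h import *
for r in [188,192,194,198,202,206,214,218,222,236,242,250]: print(r,np.round(tooly('w12',r,316),4))
C=COVE-.02*ey
xt=-LZ; zt=-ey
plan(C+LZ*.046+LZ*.05+[0,0,.05],xt,zt)
E
```

```text
17.9 [-6.37505760e-01  4.61753943e-01  1.25245535e+00  2.17410910e-04
  1.41939960e+00 -8.11757853e-01] [ 0.52534747 -0.29395198  0.25774029] 0.011976941116548177 [ 0.21210445 -0.50583521 -1.0887738 ]
188 [ 0.2475 -0.0176  0.0004]
192 [0.0538 0.0219 0.0002]
194 [0.0455 0.0224 0.0002]
198 [0.0021 0.0305 0.0002]
202 [-0.0047  0.0299  0.0002]
206 [-0.0047  0.0276  0.0002]
214 [-0.0045  0.0228  0.0002]
218 [-0.005   0.0206  0.0002]
222 [-0.0044  0.018   0.0002]
236 [-0.0243  0.0175  0.0002]
242 [-0.0319  0.0175  0.0002]
250 [-0.0402  0.0172  0.0002]
t 17.95 q [-0.638  0.464  1.256  0.     1.418 -0.812] tcp [ 0.5246 -0.2934  0.2552] F [-0.49  0.63 -0.99] open 0.0119
dp [0.0567, 0.2988, 0.0521] turn [82.56, 34.48, -35.71]
```

View pics/w12.png

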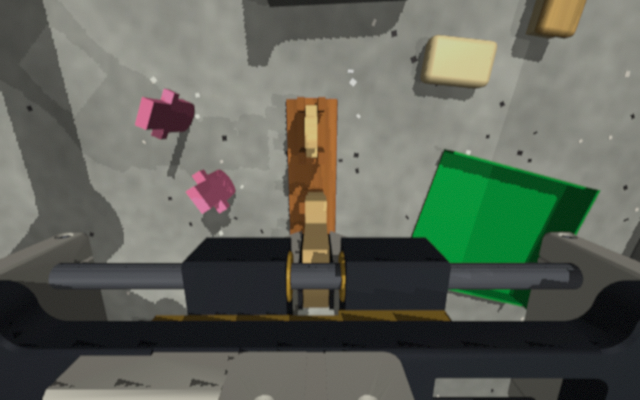

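Call:
{"fn": "move_arm", "kwargs": {
  "deltas": [
    {"dp": [0,0.03,0],"turn": [8,3,-3]},
    {"dp": [0,0.06,0.01],"turn": [15,6,-7]},
    {"dp": [0,0.09,0.02],"turn": [22,9,-10]},
    {"dp": [0,0.12,0.02],"turn": [29,12,-13]},
    {"dp": [0,0.15,0.03],"turn": [36,15,-16]},
    {"dp": [0,0.18,0.03],"turn": [43,18,-19]},
    {"dp": [0,0.21,0.04],"turn": [50,21,-22]},
    {"dp": [0,0.24,0.04],"turn": [57,24,-25]},
    {"dp": [0.02,0.27,0.05],"turn": [64,27,-28]},
    {"dp": [0.03,0.298,0.052],"turn": [71,30,-31]}
  ]
}}

```text
time: 18.95
tool_pos: [0.5231, 0.0112, 0.2208]
tool_rot: [-1.69, 0.862, -2.815]
contact_force: [-0.5, -0.5, -1.3]
opening: 0.012
```

```bash
python3 - <<'E'
from h import *
seat(COVE-.02*ey+[0,0,.03],.05,.0494,.0024)
E
```

```text
t 18.95 q [ 2.000e-03  7.810e-01  9.880e-01 -2.350e-01  2.044e+00  1.093e+00] tcp [0.5231 0.0112 0.2208] F [-0.46 -0.5  -1.25] open 0.012
dp [0.0286, 0.0258, 0.0049] turn [11.43, 4.53, -4.15]
```

Call:
{"fn": "move_arm", "kwargs": {
  "deltas": [
    {"dp": [0.015,0.012,0.002],"turn": [7,3,-2.5]},
    {"dp": [0.029,0.026,0.005],"turn": [11.4,4.5,-4.2]},
    {"dp": [0.029,0.026,0.005],"turn": [11.4,4.5,-4.2]},
    {"dp": [0.029,0.026,0.005],"turn": [11.4,4.5,-4.2]},
    {"dp": [0.029,0.026,0.005],"turn": [11.4,4.5,-4.2]}
  ]
}}

```text
time: 19.45
tool_pos: [0.5256, 0.008, 0.1855]
tool_rot: [-1.573, 0.792, -2.921]
contact_force: [0.2, 0.5, -1.5]
opening: 0.0118
```

```bash
python3 look.py w13; python3 - <<'E'
from h import *
fitrim('w13.npz',(0,232),[.4976,.0243,12.4,0])
for r in [188,190,192,194,198,202,206,236,242,250]: print(r,np.round(tooly('w13',r,316),4))
seat(COVE-.02*ey,.03,.0494,.0024)
E
```

```text
19.45 [-0.02639493  0.86602254  0.95488598 -0.19722018  2.07585789  1.29479331] [0.52559317 0.00798703 0.18545532] 0.01176437961928629 [ 0.21142351  0.45242817 -1.46336292]
w13.npz 51521 [ 4.97600e-01  2.42000e-02  1.24653e+01 -3.00000e-04] med 0.0004761639770349523
188 [0.1337 0.0074 0.0003]
190 [0.1323 0.0056 0.0003]
192 [0.0525 0.0222 0.0002]
194 [0.0448 0.0225 0.0002]
198 [0.0022 0.0305 0.0002]
202 [-0.0043  0.0298  0.0002]
206 [-0.0043  0.0275  0.0002]
236 [-0.0242  0.0175  0.0002]
242 [-0.0317  0.0175  0.0002]
250 [-0.0407  0.0175  0.0002]
t 19.5 q [-0.026  0.865  0.955 -0.197  2.076  1.295] tcp [0.5256 0.008  0.1858] F [ 0.68 -0.01  0.55] open 0.012
dp [0.0443, 0.0234, -0.0019] turn [0.26, 0.16, -0.41]
```

View pics/w13.png

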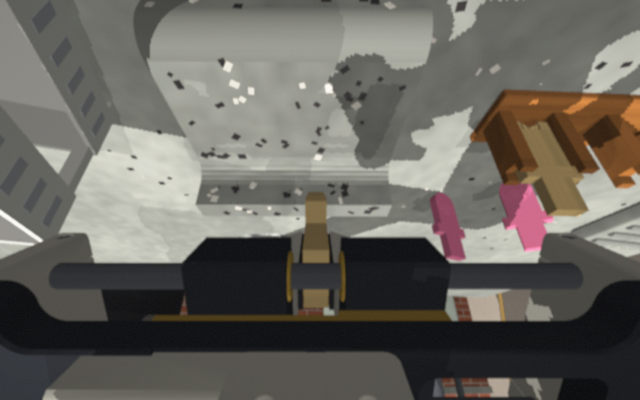

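The leaf lies over the cove at (316,195), and the rim fit again agrees within 0.5 mm.

Call:
{"fn": "move_arm", "kwargs": {
  "deltas": [
    {"dp": [0.012,0.02,-0.002],"turn": [0.3,0.2,-0.4]},
    {"dp": [0.03,0.023,-0.002],"turn": [0.3,0.2,-0.4]},
    {"dp": [0.044,0.023,-0.002],"turn": [0.3,0.2,-0.4]},
    {"dp": [0.044,0.023,-0.002],"turn": [0.3,0.2,-0.4]},
    {"dp": [0.044,0.023,-0.002],"turn": [0.3,0.2,-0.4]}
  ]
}}

```text
time: 20.0
tool_pos: [0.5112, 0.0068, 0.1384]
tool_rot: [-1.57, 0.785, -2.927]
contact_force: [0.1, 0.1, -0.6]
opening: 0.0117
```

```bash
python3 - <<'E'
from h import *
seat(COVE-.02*ey,.004,.0494,.0024)
E
```

```text
t 20.0 q [-0.03   0.885  1.055 -0.187  1.966  1.324] tcp [0.5112 0.0068 0.1384] F [ 0.09  0.13 -0.61] open 0.0117
dp [0.0265, 0.0003, 0.0] turn [-0.09, -0.06, 0.01]
```

Call:
{"fn": "move_arm", "kwargs": {
  "deltas": [
    {"dp": [0.01,0,0],"turn": [0,0,0]},
    {"dp": [0.018,0,0],"turn": [0,0,0]},
    {"dp": [0.024,0,0],"turn": [0,0,0]},
    {"dp": [0.026,0,0],"turn": [0,0,0]},
    {"dp": [0.026,0,0],"turn": [0,0,0]},
    {"dp": [0.026,0,0],"turn": [0,0,0]}
  ]
}}

```text
time: 20.6
tool_pos: [0.493, 0.0028, 0.1189]
tool_rot: [-1.57, 0.783, -2.927]
contact_force: [0.3, -0.3, -0.5]
opening: 0.0121
```

```bash
python3 - <<'E'
from h import *
seat(COVE-.02*ey,.000,.0494,.0024)
E
```

```text
t 20.6 q [-0.036  0.873  1.141 -0.186  1.894  1.333] tcp [0.493  0.0028 0.1189] F [ 0.25 -0.34 -0.49] open 0.0121
dp [0.0035, -0.0003, -0.0] turn [-0.1, -0.08, 0.11]
```

Call:
{"fn": "move_arm", "kwargs": {
  "deltas": [
    {"dp": [0.001,0,0],"turn": [0,0,0]},
    {"dp": [0.002,0,0],"turn": [0,0,0]},
    {"dp": [0.0025,0,0],"turn": [0,0,0]},
    {"dp": [0.0025,0,0],"turn": [0,0,0]}
  ]
}}

```text
time: 21.0
tool_pos: [0.4909, 0.0024, 0.1169]
tool_rot: [-1.571, 0.783, -2.927]
contact_force: [0.2, 0.8, -2.0]
opening: 0.0119
```

Call:
{"fn": "move_arm", "kwargs": {
  "deltas": [
    {"dp": [0.0005,0,0],"turn": [0,0,0]},
    {"dp": [0.001,0,0],"turn": [0,0,0]},
    {"dp": [0.001,0,0],"turn": [0,0,0]}
  ]
}}

```text
time: 21.3
tool_pos: [0.4906, 0.0023, 0.1167]
tool_rot: [-1.57, 0.784, -2.927]
contact_force: [2.6, 1.7, 3.7]
opening: 0.0118
```

```bash
python3 - <<'E'
from h import *
seat(COVE-.02*ey,.000,.0494,.0024)
E
```

```text
t 21.3 q [-0.037  0.871  1.152 -0.186  1.884  1.334] tcp [0.4906 0.0023 0.1167] F [2.57 1.72 3.67] open 0.0118
dp [0.0002, -0.0001, 0.0] turn [-0.11, -0.07, 0.09]
```

Call:
{"fn": "move_arm", "kwargs": {
  "deltas": [
    {"dp": [0.0004,0,0],"turn": [0,0,0]},
    {"dp": [0.0004,0,0],"turn": [0,0,0]},
    {"dp": [0.0004,0,0],"turn": [0,0,0]},
    {"dp": [0.0004,0,0],"turn": [0,0,0]},
    {"dp": [0.0004,0,0],"turn": [0,0,0]},
    {"dp": [0.0004,0,0],"turn": [0,0,0]},
    {"dp": [0.0004,0,0],"turn": [0,0,0]},
    {"dp": [0.0004,0,0],"turn": [0,0,0]},
    {"dp": [0.0004,0,0],"turn": [0,0,0]},
    {"dp": [0.0004,0,0],"turn": [0,0,0]}
  ]
}}

```text
time: 22.3
tool_pos: [0.4905, 0.0023, 0.1167]
tool_rot: [-1.57, 0.785, -2.927]
contact_force: [4.5, 1.3, 6.1]
opening: 0.0118
```

```bash
python3 look.py w14; python3 - <<'E'
from h import *
fitrim('w14.npz',(0,180),[.4976,.0243,12.4,0])
for r in [192,194,198,202,206,236,242,250]: print(r,np.round(tooly('w14',r,316),4))
seat(COVE-.02*ey,.000,.0494,.0024)
E
```

```text
22.3 [-0.03685766  0.870399    1.15269031 -0.18619821  1.88358371  1.33401335] [0.49054462 0.00229795 0.11670114] 0.011775731310068618 [4.46206024 1.32547209 6.05206508]
w14.npz 70349 [ 4.97600e-01  2.42000e-02  1.24463e+01 -3.00000e-04] med 0.0004619153720585196
192 [0.0532 0.0221 0.0002]
194 [0.0447 0.0225 0.0002]
198 [0.002  0.0305 0.0002]
202 [-0.0045  0.0299  0.0002]
206 [-0.0044  0.0275  0.0002]
236 [-0.0242  0.0175  0.0002]
242 [-0.0319  0.0175  0.0002]
250 [-0.0404  0.0173  0.0002]
t 22.35 q [-0.037  0.87   1.153 -0.186  1.884  1.334] tcp [0.4905 0.0023 0.1167] F [3.78 0.62 6.01] open 0.0116
dp [0.0002, -0.0, 0.0] turn [-0.11, -0.07, 0.05]
```

View pics/w14.png

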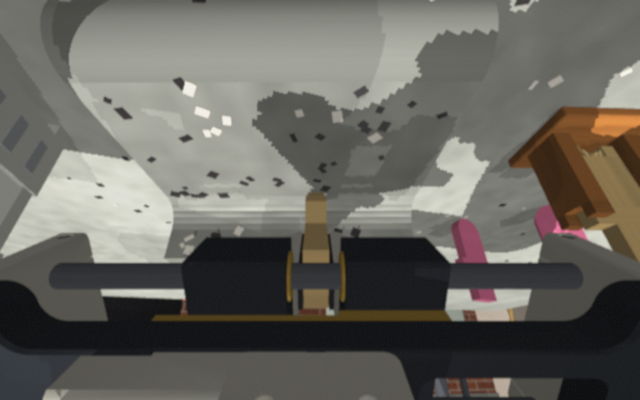

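Call:
{"fn": "move_arm", "kwargs": {
  "deltas": [
    {"dp": [-0.005,0,0],"turn": [0,0,0]},
    {"dp": [-0.02,0,0],"turn": [0,0,0]},
    {"dp": [-0.045,-0.01,0],"turn": [0,0,0]},
    {"dp": [-0.07,-0.03,0],"turn": [0,0,6]},
    {"dp": [-0.1,-0.05,0],"turn": [0,0,14]},
    {"dp": [-0.12,-0.07,0],"turn": [0,0,22]},
    {"dp": [-0.13,-0.08,0],"turn": [0,0,30]},
    {"dp": [-0.14,-0.09,0],"turn": [0,0,38]},
    {"dp": [-0.14,-0.1,0],"turn": [0,0,45]}
  ]
}}

```text
time: 23.25
tool_pos: [0.5187, 0.0083, 0.2875]
tool_rot: [1.307, 1.565, -0.05]
contact_force: [-0.5, -0.3, -0.1]
opening: 0.0122
```

```bash
python3 - <<'E'
from h import *
plan([.57,.315,.275],[0,0,-1],-yawv(12)[1])
E
```

```text
t 23.25 q [-1.320e-01  2.860e-01  1.435e+00  1.000e-03  1.414e+00  1.224e+00] tcp [0.5187 0.0083 0.2875] F [-0.55 -0.31 -0.15] open 0.0122
dp [0.0127, 0.1152, -0.2888] turn [0.27, 0.09, -0.34]
```

Call:
{"fn": "move_arm", "kwargs": {
  "deltas": [
    {"dp": [0,0.03,-0.03],"turn": [0,0,0]},
    {"dp": [0,0.07,-0.06],"turn": [0,0,0]},
    {"dp": [0,0.1,-0.1],"turn": [0,0,0]},
    {"dp": [0,0.115,-0.15],"turn": [0,0,0]},
    {"dp": [0,0.115,-0.2],"turn": [0,0,0]},
    {"dp": [0,0.115,-0.25],"turn": [0,0,0]},
    {"dp": [0.01,0.115,-0.28],"turn": [0.3,0,-0.3]},
    {"dp": [0.013,0.115,-0.289],"turn": [0.3,0,-0.3]},
    {"dp": [0.013,0.115,-0.289],"turn": [0.3,0,-0.3]},
    {"dp": [0.013,0.115,-0.289],"turn": [0.3,0,-0.3]}
  ]
}}

```text
time: 24.25
tool_pos: [0.5694, 0.314, 0.2722]
tool_rot: [-1.453, 1.563, -2.815]
contact_force: [0.5, -0.3, -0.9]
opening: 0.0118
```

```bash
python3 - <<'E'
from h import *
plan([.57,.315,.188],[0,0,-1],-yawv(12)[1])
E
python3 look.py w15
```

```text
t 24.25 q [0.386 0.564 1.043 0.    1.542 1.749] tcp [0.5694 0.314  0.2722] F [ 0.48 -0.32 -0.89] open 0.0118
dp [0.0842, 0.0015, -0.001] turn [-0.07, 0.06, 0.47]
24.25 [3.85912736e-01 5.64116199e-01 1.04347765e+00 4.89242637e-04
 1.54217988e+00 1.74851925e+00] [0.56937742 0.31396228 0.27216609] 0.01175181361348455 [ 0.47872418 -0.32473894 -0.88791487]
```

View pics/w15.png

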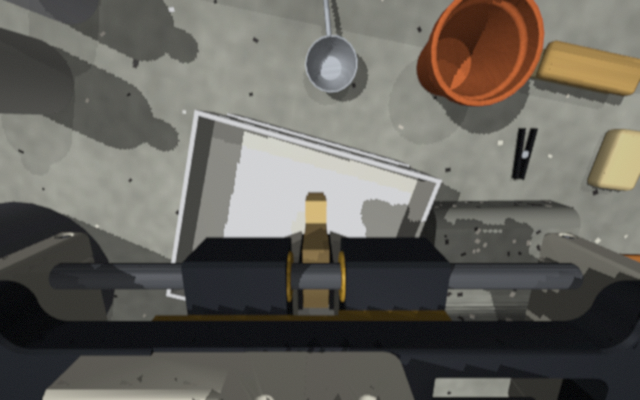

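Call:
{"fn": "move_arm", "kwargs": {
  "deltas": [
    {"dp": [0.03,0,0],"turn": [0,0,0.5]},
    {"dp": [0.06,0,0],"turn": [0,0,0.5]},
    {"dp": [0.08,0,0],"turn": [0,0,0.5]},
    {"dp": [0.085,0,0],"turn": [0,0,0.5]},
    {"dp": [0.085,0,0],"turn": [0,0,0.5]}
  ]
}}

```text
time: 24.8
tool_pos: [0.5689, 0.3137, 0.1873]
tool_rot: [0.865, 1.57, -0.499]
contact_force: [0.1, -0.0, -0.0]
opening: 0.0118
```

Call:
{"fn": "move_arm", "kwargs": {
  "deltas": [
    {"dp": [0,0,0],"turn": [0,0,0]},
    {"dp": [0,0,0],"turn": [0,0,0]},
    {"dp": [0,0,0],"turn": [0,0,0]},
    {"dp": [0,0,0],"turn": [0,0,0]}
  ],
  "hand": 0.04
}}

```text
time: 25.2
tool_pos: [0.5686, 0.3151, 0.188]
tool_rot: [1.593, 1.569, 0.231]
contact_force: [-0.1, 0.2, -0.8]
opening: 0.0377
```

Call:
{"fn": "move_arm", "kwargs": {
  "deltas": [
    {"dp": [-0.03,0,0],"turn": [0,0,0]},
    {"dp": [-0.07,0,0],"turn": [0,0,0]},
    {"dp": [-0.11,0,0],"turn": [0,0,0]},
    {"dp": [-0.13,0,0],"turn": [0,0,0]},
    {"dp": [-0.13,0,0.05],"turn": [0,0,0]},
    {"dp": [-0.13,0,0.1],"turn": [0,0,0]},
    {"dp": [-0.13,0,0.15],"turn": [0,0,0]},
    {"dp": [-0.13,0,0.2],"turn": [0,0,0]},
    {"dp": [-0.13,0,0.25],"turn": [0,0,0]},
    {"dp": [-0.13,0,0.25],"turn": [0,0,0]}
  ]
}}

```text
time: 26.2
tool_pos: [0.6211, 0.0641, 0.3172]
tool_rot: [0.316, 1.568, -1.053]
contact_force: [0.8, 0.1, 0.1]
opening: 0.04
```

```bash
python3 - <<'E'
from h import *
from cell import robot
for n in ["scene","side"]:
    p,d=robot.read_camera(n); i=robot.camera_info(n); cv2.imwrite(f"pics/{n}16.png",p[:,:,::-1]); np.savez(f"{n}16.npz",p=p,d=d,**i)
a=cv2.imread('pics/scene16.png')[60:300,100:560];b=cv2.imread('pics/side16.png')[120:330,150:450]
cv2.imwrite('pics/c16.png',np.hstack([cv2.resize(a,(460,300)),cv2.resize(b,(340,300))]))
o=robot.observe(); print(o['time'],o['contact_force'],o['tool_pos'])
E
```

```text
26.3 [0.04270972 0.34423808 0.0892914 ] [0.62022042 0.06935404 0.31735698]
```

View pics/c16.png

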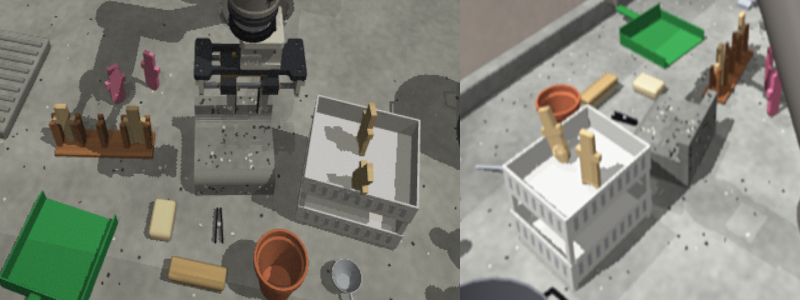

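Call:
{"fn": "move_arm", "kwargs": {
  "deltas": [
    {"dp": [0,0,0],"turn": [0,0,0]},
    {"dp": [0,0,0],"turn": [0,0,0]},
    {"dp": [0,0,0],"turn": [0,0,0]},
    {"dp": [0,0,0],"turn": [0,0,0]},
    {"dp": [0,0,0],"turn": [0,0,0]},
    {"dp": [0,0,0],"turn": [0,0,0]},
    {"dp": [0,0,0],"turn": [0,0,0]},
    {"dp": [0,0,0],"turn": [0,0,0]},
    {"dp": [0,0,0],"turn": [0,0,0]},
    {"dp": [0,0,0],"turn": [0,0,0]}
  ]
}}

```text
time: 27.3
tool_pos: [0.6201, 0.0704, 0.3173]
tool_rot: [1.438, 1.57, 0.076]
contact_force: [-0.9, -1.3, -0.6]
opening: 0.0399
```

```bash
cat > chk.py <<'E'
import sys
from h import *
from cell import robot
k=sys.argv[1]
for n in ["scene","side"]:
    p,d=robot.read_camera(n); i=robot.camera_info(n); cv2.imwrite(f"pics/{n}{k}.png",p[:,:,::-1]); np.savez(f"{n}{k}.npz",p=p,d=d,**i)
    q,X=cloud(f"{n}{k}.npz")
    P=p.astype(int); m=(P[...,0]-P[...,2]>35)&(abs(X[...,0]-.523)<.1)&(abs(X[...,1]-.323)<.12)&(X[...,2]>.12)
    kk,l,s,c=cv2.connectedComponentsWithStats(m.astype(np.uint8))
    for j in range(1,kk):
        if s[j,4]>15: y=X[l==j]; print(n,s[j,4],np.round(np.percentile(y,2,axis=0),3),np.round(np.percentile(y,98,axis=0),3))
a=cv2.imread(f'pics/scene{k}.png')[120:260,390:530];b=cv2.imread(f'pics/side{k}.png')[170:330,170:340]
cv2.imwrite(f'pics/c{k}.png',np.hstack([cv2.resize(a,(400,400)),cv2.resize(b,(400,400))]))
o=robot.observe(); print(o['time'])
E
python3 chk.py 17
```

```text
scene 192 [0.471 0.319 0.124] [0.514 0.334 0.225]
scene 85 [0.578 0.311 0.19 ] [0.622 0.328 0.222]
scene 18 [0.615 0.318 0.173] [0.623 0.328 0.179]
side 546 [0.564 0.31  0.124] [0.621 0.33  0.22 ]
side 593 [0.459 0.32  0.122] [0.507 0.336 0.225]
27.4
```

View pics/c17.png

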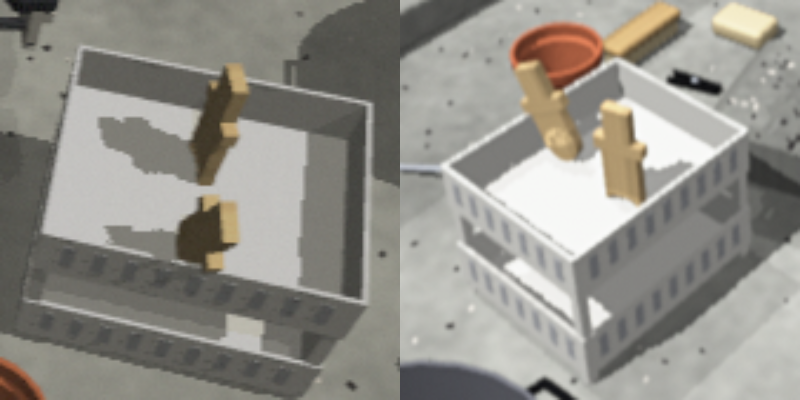

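```bash
python3 - <<'E'
from h import *
a=np.load('scene16.npz')['p'].astype(int);b=np.load('scene17.npz')['p'].astype(int)
a2=np.load('side16.npz')['p'].astype(int);b2=np.load('side17.npz')['p'].astype(int)
print('basket change',(abs(a-b).max(-1)[120:260,390:530]>40).sum(),(abs(a2-b2).max(-1)[170:330,170:340]>40).sum())
c=np.load('scene0.npz')['p'].astype(int)
p,X=cloud('scene17.npz'); p0,X0=cloud('scene0.npz')
for k,n in [(-.09,'nose_small'),(.09,'hollow_small')]:
    for Z in (X0,X):
        Y=Z.reshape(-1,3);Y=Y[np.isfinite(Y[:,0])]; e,f=yawv(10.1); q=Y-[.5265,-.3225,0]; m=(abs(q@e)<.02)&(abs(q@f-k)<.024)&(Y[:,2]>.118)&(Y[:,2]<.135); print(n,np.round(Y[m].mean(0),4))
# nose leaf plane/axis from side view
p,X=cloud('side17.npz'); P=p.astype(int); m=(P[...,0]-P[...,2]>35)&(abs(X[...,0]-.59)<.05)&(abs(X[...,1]-.323)<.03)&(X[...,2]>.12)
y=X[m]; lo=y[y[:,2]<.14].mean(0); hi=y[y[:,2]>.205].mean(0); print('nose leaf lo',lo,'hi',hi)
E
```

```text
basket change 112 0
nose_small [ 0.5444 -0.4098  0.1235]
nose_small [ 0.5445 -0.4096  0.1233]
hollow_small [ 0.513  -0.2337  0.1237]
hollow_small [ 0.5132 -0.2339  0.1236]
nose leaf lo [0.57988374 0.32096083 0.13117607] hi [0.60893449 0.32447298 0.21314754]
```

```bash
python3 - <<'E'
from cell import robot
print(robot.hand_in()); print(robot.observe()['time'])
E
```

```text
the job is handed in; nothing more can be done
None
the job is handed in; nothing more can be done
```

The job is handed in at about 27 s of the 72 s allowed. Both fitting leaves were gauged in the required order, and both are in the basket's upper tier.

- **Wide hollow on the front edge:** I took it from slot y = -30 mm. It was held for about 1.2 s at 7–9 N, nearly straight along the leaf, with the hollow's centre about 0.5 mm from the computed axis.
- **Wide nose in the cove:** I took it from slot y = +30 mm. It was held for over 1 s at about 5–8 N, within about 0.3 mm of the computed axis.

**Last checks:**
- **Basket:** neither leaf is lying flat. The hollow leaf stands upright and the nose leaf leans against the far wall. Both are inside the outline, with origins about 0.17–0.18 m up. The two side-camera pictures about 1 s apart showed no movement in the basket area. The scene pictures differed by 112 pixels there; I put that down to the arm's shadow but did not confirm it.
- **Rack:** the two leaves that do not fit had moved less than 1 mm.
- **Bystanders and robot:** the other objects looked undisturbed in the pictures, but I did not measure them. The gripper was open and well clear when I handed in.

The rim position fitted from the wrist camera during gauging varied by less than 1 mm. No check failed.

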